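Pin the rotary stage at its high spot and tray the instruments

TASK

Get the microscope bench ready for shimming the rotary stage: lay every loose hand instrument flat in the white tray, lengthwise, all with their tips towards the end with the lug. Lead the stage's wheel round slowly by a finger post while watching the dial gauge, stop and leave it for a moment where the needle shows the rim's highest spot, then push the lock pin fully home through the wheel's hole into the base there. Leave the vial case, bottle and pot alone.

Things in the scene. Friction and masses are not known exactly. Their poses are not given: they have to be found in the camera images.
- stage: fixed base of the rotary stage; origin on the wheel's axis at the bench, z up. On its +x side, 158 mm out, sits the dial gauge (80 mm round dial, face up, top 53 mm high), its feeler on the wheel's rim; on its -x side is the lock bore
- wheel: the stage's wheel: level aluminium index wheel, eight-sided, 180 mm across, 10 mm thick. Origin on its upright axis at the top face (36 mm above the bench), z up. It turns without end, either way, and stays where left (friction 0.1 N m). Eight equal 14 mm through-holes on a 73 mm radius, at 0, 45, 90 ... degrees from its x axis. Its rim band runs 4 mm off-centre, so it has one high spot, unmarked
- post (a point): one of the wheel's four equal upright steel finger posts, to be pinched from above and led round: 12 mm in diameter, 36 mm tall, on a 40 mm radius at 22.5, 112.5, 202.5 and 292.5 degrees from the wheel's x axis; this is the one at 22.5. The point is on the post's axis, 24 mm above the wheel's face
- needle (a joint): needle of the dial gauge, rad, growing clockwise seen from above: the more, the higher the rim at the feeler. In one turn of the wheel it swings smoothly up and down once, by about 5.2 rad (650 rad per metre of rim height); at its greatest the high spot is under the feeler and one of the wheel's holes is over the bore
- bore (a point): centre of the mouth of the 14 mm lock bore (24 mm deep) in the stage's base, 73 mm from the wheel's axis, 24 mm above the bench, hidden under the wheel unless a hole is over it; the wheel's underside is 2 mm above it. z up. With the pin home, point pin_grip is 38 mm above this point
- pin_grip (a point): steel lock pin, upright in its rest at the start: shank 12 mm in diameter, 34 mm long, its last 10 mm tapering to a 6 mm nose; collar 26 mm in diameter, 6 mm high; above it a round grip 20 mm in diameter, 36 mm high. 0.14 kg. The point is on its axis, 60 mm above the nose, 26 mm above the collar's underside, 16 mm below the top; z up the pin. Home, the collar lies on the wheel
- rest: grey plastic block 46 x 46 x 36 mm, fixed, with a hole in which the pin waits; origin at the centre of its underside
- tray: shallow white plastic instrument tray, fixed, 230 mm long (x) by 220 mm wide (y), walls 5 mm thick and 16 mm high, floor 5 mm thick; a flat lug (36 x 70 mm) sticks out at its +x end. Origin at the centre of its underside, z up
- tool0_mid (a point): eye-surgery hand instrument number 0, metal: flat-sided handle 100 mm long, 12 x 12 mm, with a thin straight 35 mm tip at its +x end, 35 g. The point is the centre of the handle (6 mm above what it lies on); x runs along the handle to the tip. Absent (None) in some starts
- tool0_tip (a point): the tip end of instrument 0, 85 mm from the centre of its handle. Absent with it
- tool1_mid (a point): eye-surgery hand instrument number 1, metal: flat-sided handle 100 mm long, 12 x 12 mm, with a thin slightly bent 35 mm tip at its +x end, 35 g. The point is the centre of the handle (6 mm above what it lies on); x runs along the handle to the tip. Absent (None) in some starts
- tool1_tip (a point): the tip end of instrument 1, 85 mm from the centre of its handle. Absent with it
- tool2_mid (a point): eye-surgery hand instrument number 2, metal: flat-sided handle 100 mm long, 12 x 12 mm, with a thin straight 35 mm tip at its +x end, 35 g. The point is the centre of the handle (6 mm above what it lies on); x runs along the handle to the tip. Absent (None) in some starts
- tool2_tip (a point): the tip end of instrument 2, 85 mm from the centre of its handle. Absent with it
- tool3_mid (a point): eye-surgery hand instrument number 3, metal: flat-sided handle 100 mm long, 12 x 12 mm, with a thin slightly bent 35 mm tip at its +x end, 35 g. The point is the centre of the handle (6 mm above what it lies on); x runs along the handle to the tip. Absent (None) in some starts
- tool3_tip (a point): the tip end of instrument 3, 85 mm from the centre of its handle. Absent with it
- case: bystander: black case of small vials, 75 x 115 x 34 mm; origin at the centre of its underside
- bottle: bystander: capped bottle, 40 mm in diameter, 90 mm tall; origin at the centre of its underside
- pot: bystander: small steel pot, 64 mm in diameter, 55 mm tall; origin at the centre of its underside
There are look-alikes about, which are no part of the job. Leave any red look-alike of the part that bears tool2_mid alone.

How it is judged:
By the outcome, as a careful person would: the job done as asked, in the order asked, and still so for the second after the job is handed in, with the robot touching nothing.
Of tool0, tool1, tool2, tool3 only 2 to 4 are there at a start; the rules pass over those that are not, and their reading is None.
At some moment in a run one of tool0, tool1, tool2, tool3 may be knocked a few centimetres aside while the robot is not near it.
It also fails if it takes over 210 s, if anything falls off the work surface, if the arm or the gripper's body presses on something with over 40 N, if the wrist force passes 120 N, or if a joint passes its speed limit or range.

ROBOT

A 6-joint arm with a two-finger parallel gripper is mounted at the origin on the work surface. World frame = base frame: x ahead of the robot, y to its left, z up, the work surface at z = 0. Lengths are in m, angles in rad, forces in N, time in s.
With the tool pointing down it reaches from about 0.35 to 0.975 m from the base axis. Payload 4.9 kg.
Tool frame: the origin (TCP) lies at the very end of the fingers, on their centre line; the grasp point (between the pads) lies 19 mm behind it; z points along the fingers, x is the direction in which the jaws open and shut, and the axes are right-handed (so a half turn about z gives the same grasp; the last joint's range is limited). The gripper opens to 85 mm and grips with 20 to 120 N. Pads are 22 mm wide; open, the fingers measure 114 mm over their backs; the gripper's body (76 mm by 85 mm) begins 54 mm behind the grasp point. The pads swing forward as they close: fully open they stand 13 mm farther back than shut.
Start: joints at [-1.224, 0.053, 1.613, -0, 1.476, -0.119], TCP at [0.281, -0.558, 0.231] pointing down, gripper open.
Joint ranges: [-3.01, 3.01], [-1.01, 2.22], [0.06, 2.58], [-1.02, 4.17], [0.09, 2.62], [-3.14, 3.14]. Speed limits (rad/s): [2.57, 2.57, 3.14, 3.14, 3.14, 3.14].

INTERFACE

Orientations are given as a rotation vector (axis times angle).
In Python, from station import ctrl, get_image, calibration, job gives the robot as it stands.
- The arm moves only by the tool jog_arm, never from a script. Its argument "deltas" is a list of rows, each a list of 3 entries, a list of its own where there are three numbers: the turn, a rotation vector about the tool's x, y, z in degrees, then the shift along the tool's x, y, z in m, then the finger opening in m, from 0 to 0.0854. In form: [[[ax, ay, az], [tx, ty, tz], gripper], ...]. A call has 1 to 12 rows; each row is the pose to reach, as a shift and turn from the pose commanded when the call began, along the tool's axes at that moment; what a row does not reach only later rows make up. A row lasts 1/12 s, in which the tool goes at most 41.7 mm and 7.16 degrees, less where a joint would pass 70% of its speed; a pose out of reach is approached as far as the arm can. A call with a gripper value outside its range is refused whole. The fingers move at their own pace and stop on an object; "squeeze" is the grip in N (left out, the last holds). Time passes only in rows, so rows that repeat a pose let the fingers close. It gives the time, the measured TCP pose, the force and the opening at its end, in the units of the state.
- ctrl.get_obs(): the state, without advancing time (a new reading comes with each control period).
- get_image(name): name is "side" or "top"; returns the picture (384x512x3 uint8, red, green, blue); there is no depth.
- calibration(name): a dict with "mtx" (3x3 intrinsics, pixels), "origin" and "rotation" of the camera in the world. Camera axes: x right, y up, looking along -z (the intrinsics and any distortion apply to the point x, -y, -z); pixel columns grow to the right and rows downward; lengths in m; the calibration is good to about 2 mm. A picture is of the moment at which its call begins. calibration takes no time and is no camera call.
- job.finish_job(): hands the job in, once; it reports no verdict.
The state is a dict: "t": time; "q": joint angles; "dq": joint speeds; "effort": joint torques, N m; "tool_pos": TCP position; "tool_rot": TCP orientation; "contact_force": force on the tool from outside, world axes, zero at the start; "wrist_torque": the same for the moment, N m; "opening": finger opening in m.
Only numpy, scipy, OpenCV 4.12 (cv2) and the standard library are available. Lean on these libraries where they do the work, as an engineer would, in place of code of your own. Each camera call takes 0.05 s, during which the arm holds its last target.

## Working session

There is one attempt and no reset: what is moved stays moved. The work goes in short steps, Python scripts to look and compute and a tool call to move; the robot and the scene stay as the last step left them, time stands still between calls to the robot, and variables do not carry over. Pictures are saved under pics/ and viewed, and the job is handed in when it is done.

Besides the shell and the picture viewer there is one more tool, called as name([rows], argument=value, ...), one row to a line, values as JSON. jog_arm: Moves the arm, as the interface text tells. Its arguments: {"type":"object","properties":{"deltas":{"type":"array","items":{"type":"array"}},"squeeze":{"type":"number"}},"required":["deltas"]}

```bash
ls; mkdir -p pics; python3 - <<'E'
from station import ctrl,get_image,calibration,job
import cv2
for n in("side","top"):
    im=get_image(n); cv2.imwrite(f"pics/{n}0.png",cv2.cvtColor(im,cv2.COLOR_RGB2BGR))
    c=calibration(n);print(n,c)
print(ctrl.get_obs())
E
```

```text
pics
side {'mtx': array([[427.28053715,   0.        , 254.39636011],
       [  0.        , 427.28053715, 197.15376157],
       [  0.        ,   0.        ,   1.        ]]), 'origin': array([-0.11350033, -0.68721709,  0.8628068 ]), 'rotation': array([ 0.7782778 , -0.33374818, -0.72735062])}
top {'mtx': array([[448.10609403,   0.        , 258.17703714],
       [  0.        , 448.10609403, 192.96136769],
       [  0.        ,   0.        ,   1.        ]]), 'origin': array([ 0.41019985, -0.08689352,  1.73457876]), 'rotation': array([ 0.0342922 , -0.03659731, -1.55168268])}
{'t': 0.1, 'q': array([-1.22400736e+00,  5.32760348e-02,  1.61414867e+00, -3.74381119e-06,
        1.47604327e+00, -1.18938765e-01]), 'dq': array([ 0.00128474,  0.00122592, -0.00414943,  0.00175302,  0.00088727,
       -0.0007814 ]), 'effort': array([ 7.33581655e-04, -3.94904852e+01, -3.71362782e+01, -8.14129248e-05,
        3.85518040e-03, -3.77232112e-06]), 'tool_pos': array([ 0.28050856, -0.55787572,  0.23019995]), 'tool_rot': array([-2.67312364e+00,  1.64824092e+00,  2.30902803e-03]), 'contact_force': array([ 0.42771787,  0.71399242, -0.18128801]), 'wrist_torque': array([0.02271092, 0.01341494, 0.03511333]), 'opening': 0.08572168199719685}
```

View pics/side0.png

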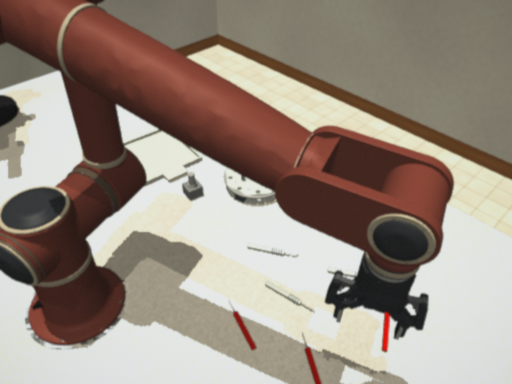

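View pics/top0.png

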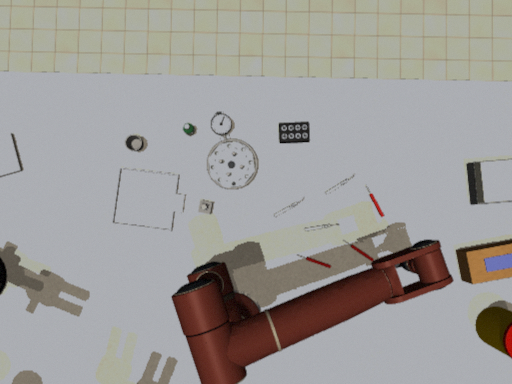

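```bash
cat > h.py <<'E'
from station import ctrl,get_image,calibration,job
import cv2,numpy as np
from scipy.spatial.transform import Rotation as R
def snap(n): return cv2.cvtColor(get_image(n),cv2.COLOR_RGB2BGR)
def crop(im,x0,y0,x1,y1,s,name): 
    cv2.imwrite("pics/"+name,cv2.resize(im[y0:y1,x0:x1],None,fx=s,fy=s,interpolation=cv2.INTER_CUBIC))
def ray(n,u,v):
    c=calibration(n);K=c["mtx"]
    p=np.linalg.solve(K,[u,v,1.]);d=R.from_rotvec(c["rotation"]).apply([p[0],-p[1],-p[2]])
    return c["origin"],d/np.linalg.norm(d)
def onz(n,u,v,z):
    o,d=ray(n,u,v);return o+d*(z-o[2])/d[2]
def two(a,b):
    (o1,d1),(o2,d2)=ray("side",*a),ray("top",*b)
    s=np.linalg.lstsq(np.c_[d1,-d2],o2-o1,rcond=None)[0]
    p,q=o1+s[0]*d1,o2+s[1]*d2
    return (p+q)/2,np.linalg.norm(p-q)
def proj(n,P):
    c=calibration(n);q=R.from_rotvec(c["rotation"]).inv().apply(np.asarray(P)-c["origin"])
    p=c["mtx"]@[q[0],-q[1],-q[2]];return p[:2]/p[2]
def goal(pos,yaw_deg):
    """deltas to TCP pos, tool down with jaw axis x at yaw (world), choose nearest half-turn"""
    o=ctrl.get_obs();T=R.from_rotvec(o["tool_rot"]);best=None
    for k in(0,180,-180):
        y=np.radians(yaw_deg+k)
        x=np.array([np.cos(y),np.sin(y),0]);z=np.array([0,0,-1.]);G=R.from_matrix(np.c_[x,np.cross(z,x),z])
        rv=np.degrees((T.inv()*G).as_rotvec())
        q6=o["q"][5]+np.radians(rv[2])
        print("turn",rv.round(2),"q6~",q6.round(2))
    d=T.inv().apply(np.asarray(pos)-o["tool_pos"]);print("shift",d.round(4),"from",o["tool_pos"].round(4),"yaw now",np.degrees(np.arctan2(*T.as_matrix()[[1,0],0])).round(2))
E
python3 - <<'E'
from h import *
s=cv2.imread("pics/side0.png");t=cv2.imread("pics/top0.png")
crop(t,90,90,290,240,4,"t_a.png");crop(t,250,140,450,290,4,"t_b.png");crop(s,120,100,320,250,4,"s_a.png");crop(s,220,230,420,380,4,"s_b.png")
E
```

```text
(no output)
```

View pics/t_a.png

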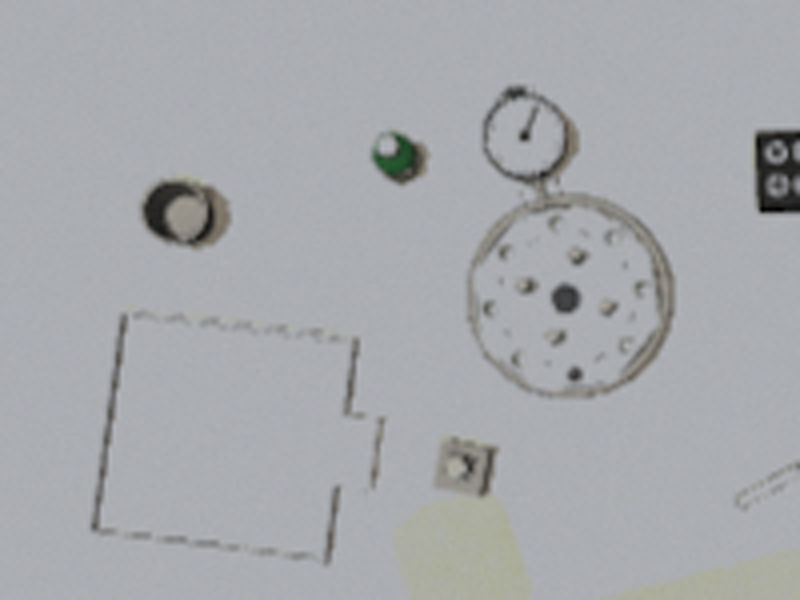

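View pics/t_b.png

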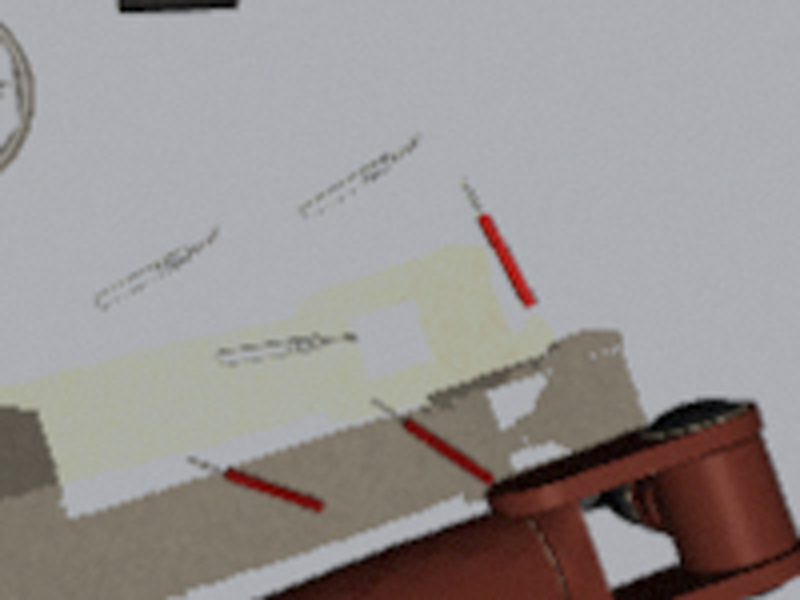

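View pics/s_a.png

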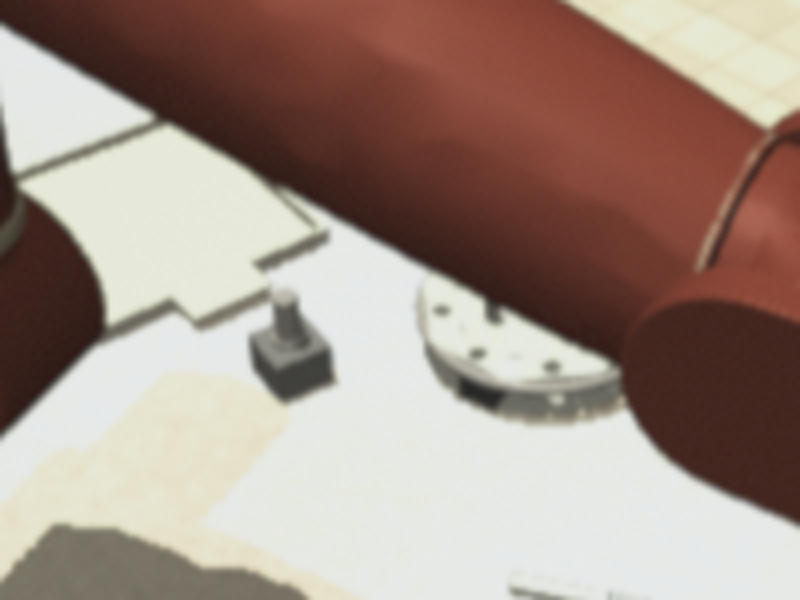

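View pics/s_b.png

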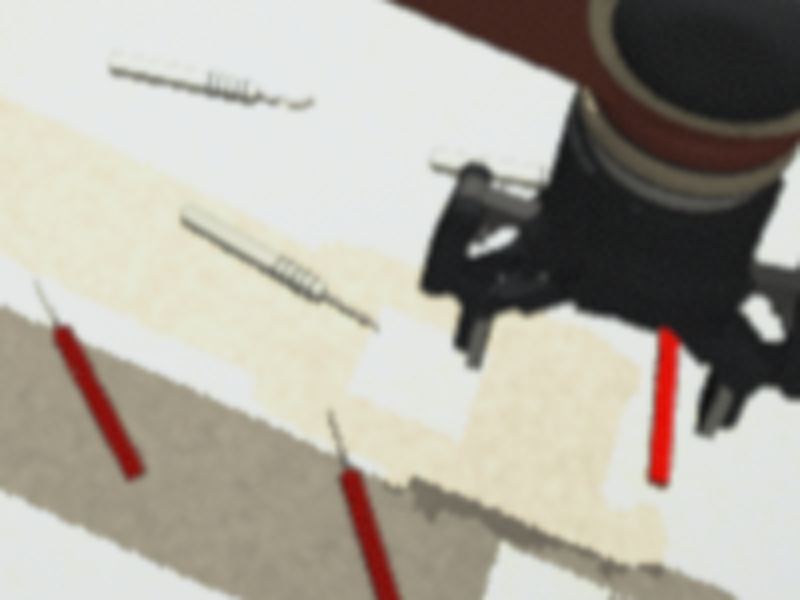

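```bash
python3 - <<'E'
from h import *
f=lambda x0,y0,c:( (c[0]+.5)/4-.5+x0,(c[1]+.5)/4-.5+y0)
print("tray")
for c in[(125,315),(357,340),(328,562),(95,530)]:print(onz("top",*f(90,90,c),.016).round(4))
for c in[(382,417),(374,490)]:print("lug",onz("top",*f(90,90,c),.005).round(4))
print("wheel c",onz("top",*f(90,90,(566,298)),.036),"dial",onz("top",*f(90,90,(525,135)),.053),"bore hole",onz("top",*f(90,90,(575,374)),.036))
print("pin top",onz("top",*f(90,90,(458,467)),.078),)
print("pin two",two(f(120,100,(286,294)),f(90,90,(458,467))))
for nm,a,b in[("A",((110,65),(255,95),(315,103)),((99,301),(188,256),(217,230))),("B",((183,215),(320,293),(378,328)),((220,355),(322,340),(355,337)))]:
    for i in range(3):print(nm,two(f(220,230,a[i]),f(250,140,b[i])),onz("side",*f(220,230,a[i]),.008).round(4),onz("top",*f(250,140,b[i]),.008).round(4))
for b in((303,211),(390,160),(418,137)):print("C",onz("top",*f(250,140,b),.008).round(4))
E
```

```text
tray
[0.5727 0.4411 0.016 ]
[0.5528 0.2175 0.016 ]
[0.3396 0.2395 0.016 ]
[0.3659 0.4631 0.016 ]
lug [0.4797 0.1933 0.005 ]
lug [0.4091 0.1992 0.005 ]
wheel c [0.59500239 0.01631038 0.036     ] dial [0.74712557 0.057365   0.053     ] bore hole [0.52273745 0.00620949 0.036     ]
pin top [0.43185352 0.11011733 0.078     ]
pin two (array([0.43211666, 0.10973878, 0.07936096]), np.float64(0.0007082239110434021))
A (array([ 0.40471122, -0.1524486 ,  0.00203722]), np.float64(0.00116702928253775)) [ 0.4007 -0.1558  0.008 ] [ 0.4052 -0.1526  0.008 ]
A (array([ 0.45060397, -0.23823134,  0.0070682 ]), np.float64(0.0015021812912991532)) [ 0.4505 -0.2392  0.008 ] [ 0.4501 -0.2376  0.008 ]
A (array([ 0.47674235, -0.26677173,  0.00190357]), np.float64(0.002558058415177837)) [ 0.4735 -0.2706  0.008 ] [ 0.4756 -0.2652  0.008 ]
B (array([ 0.35448261, -0.26975206,  0.00075942]), np.float64(0.002251438288503048)) [ 0.3497 -0.2725  0.008 ] [ 0.3555 -0.2698  0.008 ]
B (array([ 0.37050822, -0.36677095,  0.00533125]), np.float64(0.00348755039906738)) [ 0.3677 -0.3666  0.008 ] [ 0.3717 -0.3676  0.008 ]
B (array([ 0.376215  , -0.40181694,  0.0018098 ]), np.float64(0.0034947175666923554)) [ 0.3739 -0.4051  0.008 ] [ 0.3752 -0.3993  0.008 ]
C [ 0.4956 -0.3479  0.008 ]
C [ 0.5464 -0.4313  0.008 ]
C [ 0.5692 -0.4582  0.008 ]
```

```bash
cat >> h.py <<'E'
def q6at(pos,yaw_deg):
    o=ctrl.get_obs();T=R.from_rotvec(o["tool_rot"]).as_matrix()
    f=lambda p:np.arctan2(p[1],p[0])-np.arcsin(.0742/np.hypot(p[0],p[1]))
    yn=np.arctan2(T[1,0],T[0,0]);c=yn-o["q"][0]+o["q"][5]
    r=[f(pos)-np.radians(yaw_deg+k)+c for k in(-360,-180,0,180,360)]
    return [round(float((x+2*np.pi)%(4*np.pi)-2*np.pi),2) for x in r], round(float(f(o["tool_pos"])-o["q"][0]),3)
E
python3 - <<'E'
from h import *
goal([.521,-.39,.12],31.3);print(q6at([.521,-.39,.12],31.3));print("place",q6at([.46,.34,.12],-6))
E
```

```text
turn [-1.000e-01  7.000e-02 -9.462e+01] q6~ -1.77
turn [7.000e-02 1.000e-01 8.538e+01] q6~ 1.37
turn [7.000e-02 1.000e-01 8.538e+01] q6~ 1.37
shift [-0.0418 -0.2902  0.1103] from [ 0.2805 -0.5579  0.2302] yaw now -63.32
([4.98, 1.84, -1.3, -4.44, 4.98], -0.0)
place ([-5.67, 3.75, 0.61, -2.53, -5.67], -0.0)
```

jog_arm([
  [[0,0,-94.6],[-0.042,-0.29,0.05],0.05],
  [[0,0,-94.6],[-0.042,-0.29,0.05],0.05],
  [[0,0,-94.6],[-0.042,-0.29,0.05],0.05],
  [[0,0,-94.6],[-0.042,-0.29,0.05],0.05],
  [[0,0,-94.6],[-0.042,-0.29,0.05],0.05],
  [[0,0,-94.6],[-0.042,-0.29,0.05],0.05],
  [[0,0,-94.6],[-0.042,-0.29,0.11],0.05],
  [[0,0,-94.6],[-0.042,-0.29,0.11],0.05],
  [[0,0,-94.6],[-0.042,-0.29,0.11],0.05],
  [[0,0,-94.6],[-0.042,-0.29,0.11],0.05],
  [[0,0,-94.6],[-0.042,-0.29,0.11],0.05],
  [[0,0,-94.6],[-0.042,-0.29,0.11],0.05],
])

```text
t: 1.1
tool_pos: [0.5207, -0.3899, 0.1201]
tool_rot: [-3.077, -0.627, 0.002]
contact_force: [0.8, -0.4, -0.4]
opening: 0.0503
```

```bash
python3 - <<'E'
from h import *
s=snap("side");t=snap("top");cv2.imwrite("pics/s1.png",s)
crop(s,130,150,380,340,3,"s1c.png");crop(t,240,140,500,320,3,"t1c.png")
goal([.521,-.39,.008],31.3)
E
```

```text
turn [-0.07  0.02 -8.67] q6~ -1.3
turn [4.0000e-02 1.0000e-01 1.7133e+02] q6~ 1.84
turn [4.0000e-02 1.0000e-01 1.7133e+02] q6~ 1.84
shift [0.0004 0.     0.1126] from [ 0.5207 -0.3902  0.1206] yaw now 22.63
```

View pics/s1c.png

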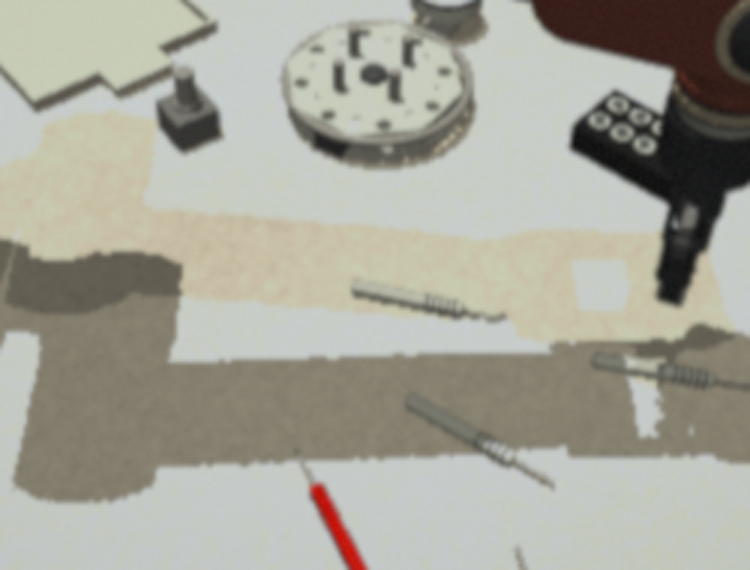

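View pics/t1c.png

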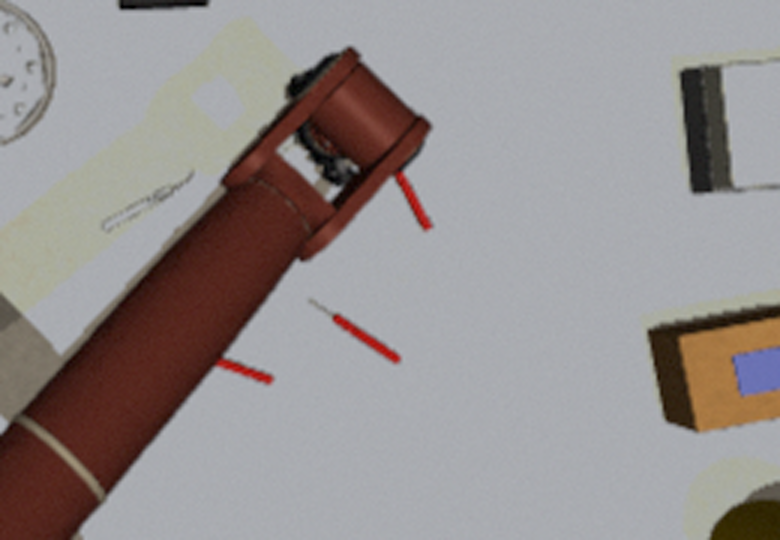

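```bash
python3 - <<'E'
from h import *
f=lambda c:((c[0]+.5)/3-.5+130,(c[1]+.5)/3-.5+150)
for c in[(593,360),(712,378),(755,387)]:print(onz("side",*f(c),.008))
g=lambda c:((c[0]+.5)/4-.5+250,(c[1]+.5)/4-.5+140)
print(two(f((593,360)),g((303,211))),two(f((712,378)),g((390,160))))
s=cv2.imread("pics/s1.png");crop(s,290,230,410,320,6,"s1d.png")
E
```

```text
[ 0.49093272 -0.35132623  0.008     ]
[ 0.54704894 -0.43126515  0.008     ]
[ 0.56486156 -0.46111377  0.008     ]
(array([ 0.49579066, -0.34878674,  0.00127917]), np.float64(0.00028783099033414736)) (array([ 0.5464866 , -0.43133738,  0.00859251]), np.float64(0.00028664473222282525))
```

View pics/s1d.png

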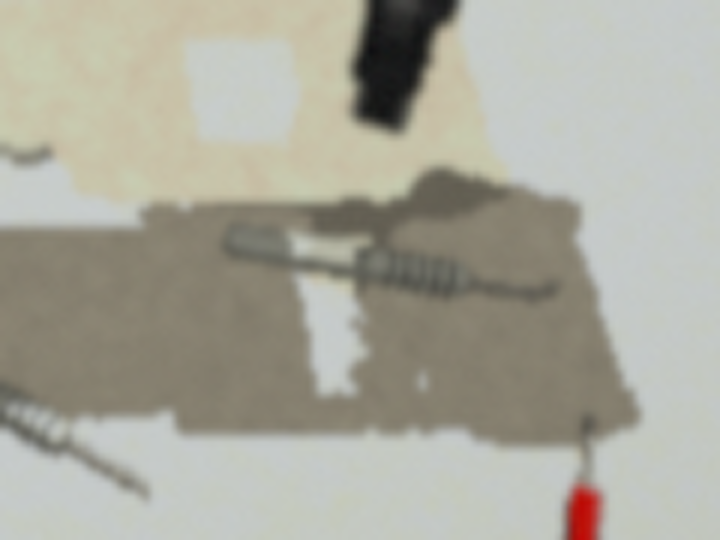

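View pics/s1.png

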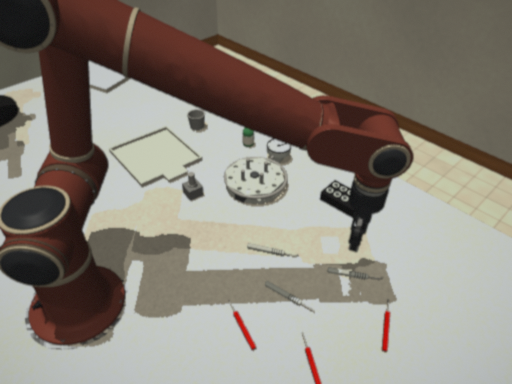

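jog_arm([
  [[0,0,-8.7],[0,0,0.04],0.05],
  [[0,0,-8.7],[0,0,0.08],0.05],
  [[0,0,-8.7],[0,0,0.112],0.05],
  [[0,0,-8.7],[0,0,0.112],0.05],
  [[0,0,-8.7],[0,0,0.112],0.0],
  [[0,0,-8.7],[0,0,0.112],0.0],
  [[0,0,-8.7],[0,0,0.112],0.0],
  [[0,0,-8.7],[0,0,0.112],0.0],
  [[0,0,-8.7],[0,0,0.112],0.0],
  [[0,0,-8.7],[0,0,0.112],0.0],
], squeeze=40)

```text
t: 2.03
tool_pos: [0.5223, -0.3919, 0.0121]
tool_rot: [3.021, 0.847, 0.004]
contact_force: [-0.5, -0.7, 6.1]
opening: 0.0001
```

```bash
python3 - <<'E'
from h import *
print(ctrl.get_obs()["opening"])
s=snap("side");crop(s,290,200,410,290,6,"s2.png")
E
```

```text
8.390355496372798e-05
```

View pics/s2.png

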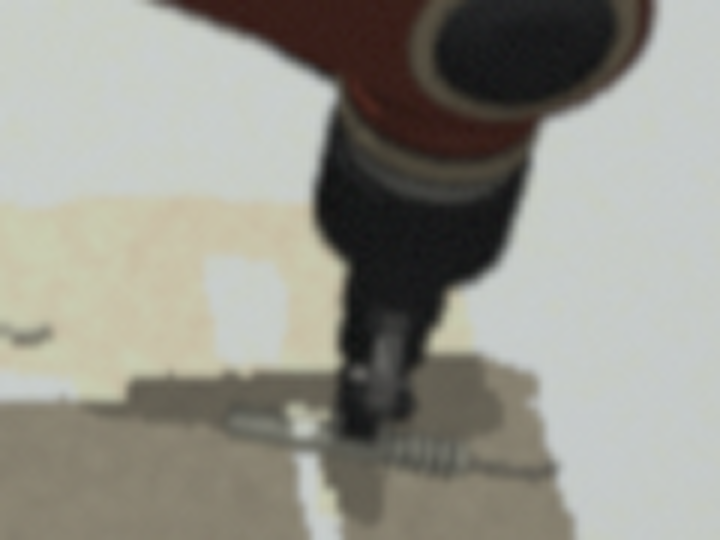

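jog_arm([
  [[0,0,0],[0,0,-0.02],0.0],
  [[0,0,0],[0,0,-0.02],0.032],
  [[0,0,0],[0,0,-0.02],0.032],
  [[0,0,0],[0,0,-0.02],0.032],
  [[0,0,0],[0,0,0.0],0.032],
  [[0,0,0],[0,0,0.005],0.032],
  [[0,0,0],[0,0,0.005],0.032],
  [[0,0,0],[0,0,0.005],0.0],
  [[0,0,0],[0,0,0.005],0.0],
  [[0,0,0],[0,0,0.005],0.0],
  [[0,0,0],[0,0,0.005],0.0],
  [[0,0,0],[0,0,0.005],0.0],
], squeeze=40)

```text
t: 3.08
tool_pos: [0.5212, -0.3909, 0.0049]
tool_rot: [3.024, 0.848, 0.001]
contact_force: [0.6, -0.1, -0.1]
opening: 0.0104
```

```bash
python3 - <<'E'
from h import *
s=snap("side");crop(s,290,200,410,290,6,"s3.png")
E
```

```text
(no output)
```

View pics/s3.png

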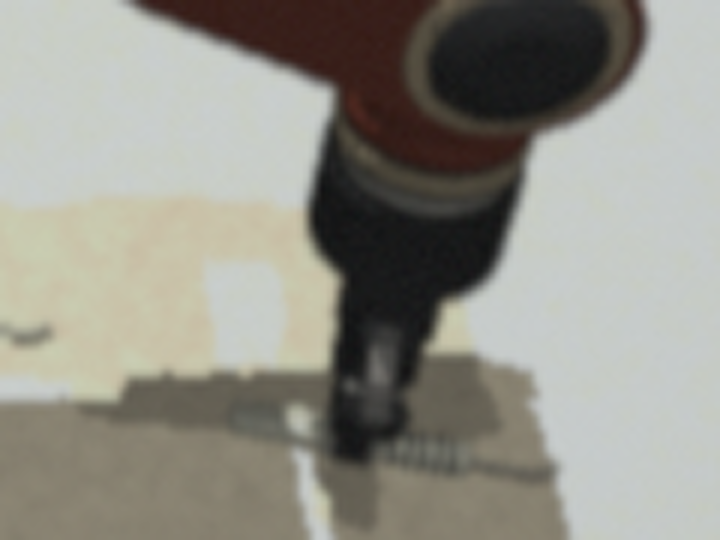

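jog_arm([
  [[0,0,0],[0,0,-0.03],0.0],
  [[0,0,0],[0,0,-0.07],0.0],
  [[0,0,0],[0,0,-0.11],0.0],
  [[0,0,0],[0,0,-0.147],0.0],
  [[0,0,0],[0,0,-0.147],0.0],
])

```text
t: 3.55
tool_pos: [0.525, -0.3943, 0.1626]
tool_rot: [3.011, 0.845, 0.014]
contact_force: [0.6, -0.3, 1.5]
opening: 0.0108
```

```bash
python3 - <<'E'
from h import *
goal([.5195,.3506,.15],-6);print(q6at([.52,.35,.15],-6),ctrl.get_obs()["opening"])
s=snap("side");crop(s,290,150,440,260,5,"s4.png")
E
```

```text
turn [ 0.83 -0.56 37.34] q6~ -0.65
turn [   0.72    1.07 -142.66] q6~ -3.79
turn [   0.72    1.07 -142.66] q6~ -3.79
shift [ 0.3827 -0.6392  0.0038] from [ 0.525  -0.3943  0.1626] yaw now 31.34
([-5.7, 3.72, 0.58, -2.56, -5.7], 0.0) 0.01077515474701942
```

View pics/s4.png

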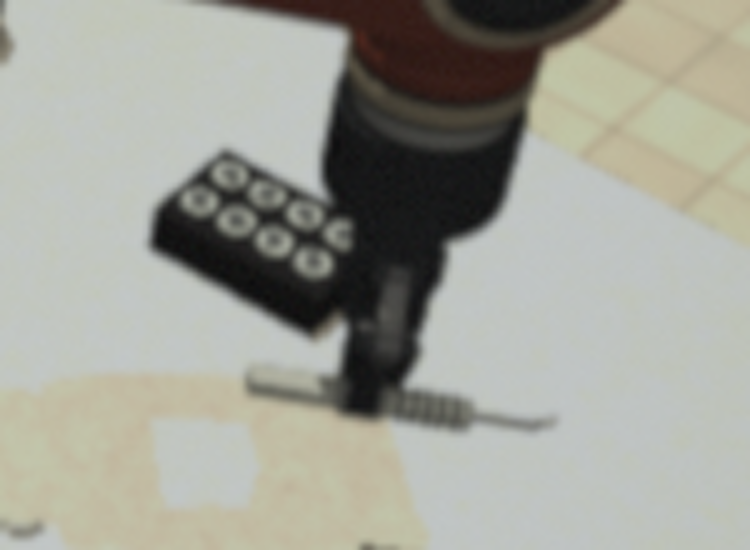

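jog_arm([
  [[0,0,37.3],[0.3835,-0.634,0],0.0],
  [[0,0,37.3],[0.3835,-0.634,0],0.0],
  [[0,0,37.3],[0.3835,-0.634,0],0.0],
  [[0,0,37.3],[0.3835,-0.634,0],0.0],
  [[0,0,37.3],[0.3835,-0.634,0],0.0],
  [[0,0,37.3],[0.3835,-0.634,0],0.0],
  [[0,0,37.3],[0.3835,-0.634,0],0.0],
  [[0,0,37.3],[0.3835,-0.634,0],0.0],
  [[0,0,37.3],[0.3835,-0.634,0],0.0],
  [[0,0,37.3],[0.3835,-0.634,0],0.0],
  [[0,0,37.3],[0.3835,-0.634,0],0.0],
  [[0,0,37.3],[0.3835,-0.634,0],0.0],
])

```text
t: 4.6
tool_pos: [0.5184, 0.109, 0.1502]
tool_rot: [3.137, -0.164, -0.002]
contact_force: [0.3, -0.7, 0.0]
opening: 0.0104
```

```bash
python3 - <<'E'
from h import *
goal([.5195,.3506,.15],-6);print(ctrl.get_obs()["opening"])
E
```

```text
turn [0.01 0.07 0.03] q6~ 0.17
turn [-1.2000e-01  2.0000e-02 -1.7997e+02] q6~ -2.97
turn [-1.2000e-01  2.0000e-02 -1.7997e+02] q6~ -2.97
shift [-2.400e-02 -2.404e-01  2.000e-04] from [0.5184 0.109  0.1502] yaw now -5.97
0.010383746428849676
```

jog_arm([
  [[0,0,0],[-0.024,-0.24,0],0.0],
  [[0,0,0],[-0.024,-0.24,0],0.0],
  [[0,0,0],[-0.024,-0.24,0],0.0],
  [[0,0,0],[-0.024,-0.24,0],0.0],
  [[0,0,0],[-0.024,-0.24,0],0.0],
  [[0,0,0],[-0.024,-0.24,0],0.0],
  [[0,0,0],[-0.024,-0.24,0.04],0.0],
  [[0,0,0],[-0.024,-0.24,0.08],0.0],
  [[0,0,0],[-0.024,-0.24,0.1],0.0],
  [[0,0,0],[-0.024,-0.24,0.1],0.0],
])

```text
t: 5.43
tool_pos: [0.5151, 0.3459, 0.043]
tool_rot: [3.13, -0.162, -0.019]
contact_force: [-0.2, -0.4, -0.8]
opening: 0.0105
```

```bash
python3 - <<'E'
from h import *
goal([.5195,.3506,.011],-6);print(ctrl.get_obs()["opening"])
s=snap("side");t=snap("top");crop(s,80,70,280,220,4,"s5.png");crop(t,90,90,290,240,4,"t5.png")
E
```

```text
turn [0.45 0.69 0.07] q6~ 0.58
turn [  -1.08    0.7  -179.93] q6~ -2.57
turn [  -1.08    0.7  -179.93] q6~ -2.57
shift [ 0.0043 -0.0054  0.0319] from [0.5151 0.3459 0.043 ] yaw now -5.93
0.010532298004297369
```

View pics/s5.png

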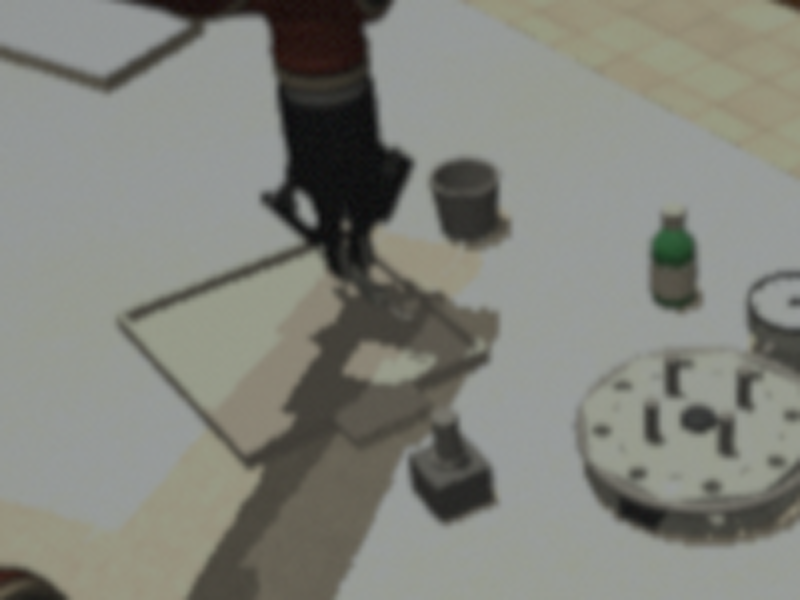

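View pics/t5.png

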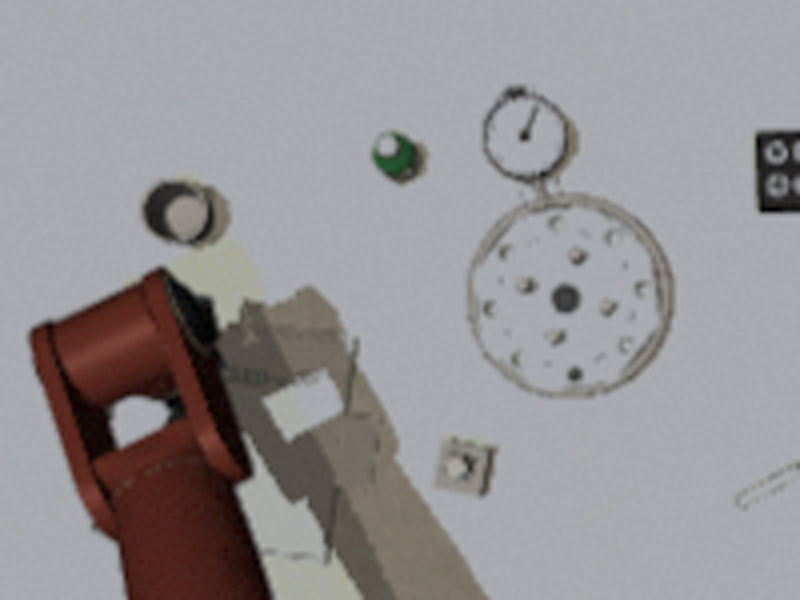

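```bash
python3 - <<'E'
from h import *
f=lambda c:((c[0]+.5)/4-.5+80,(c[1]+.5)/4-.5+70)
for c in[(250,455),(122,317),(487,345)]:print(onz("side",*f(c),.016).round(4))
g=lambda c:((c[0]+.5)/4-.5+90,(c[1]+.5)/4-.5+90)
for a,b in [((250,455),(328,562)),((122,317),(95,530)),((487,345),(357,340))]: print(two(f(a),g(b)))
print(ctrl.get_obs()["tool_pos"])
E
```

```text
[0.3396 0.2374 0.016 ]
[0.3619 0.4578 0.016 ]
[0.5558 0.2205 0.016 ]
(array([0.33998759, 0.2394773 , 0.01446518]), np.float64(0.0011268962251245699))
(array([0.36538526, 0.46510281, 0.0103771 ]), np.float64(0.0009063543994112701))
(array([0.55271116, 0.21669226, 0.01971853]), np.float64(0.00045729381810075045))
[0.51962606 0.3477459  0.04986524]
```

jog_arm([
  [[0,0,0],[0,0,0.02],0.0],
  [[0,0,0],[0,0,0.032],0.0],
  [[0,0,0],[0,0,0.039],0.0],
  [[0,0,0],[0,0,0.039],0.0],
  [[0,0,0],[0,0,0.039],0.0],
  [[0,0,0],[0,0,0.039],0.032],
  [[0,0,0],[0,0,0.039],0.032],
  [[0,0,0],[0,0,0.039],0.032],
  [[0,0,0],[0,0,0.0],0.032],
  [[0,0,0],[0,0,-0.04],0.032],
  [[0,0,0],[0,0,-0.08],0.032],
  [[0,0,0],[0,0,-0.1],0.032],
])

```text
t: 6.53
tool_pos: [0.5231, 0.3496, 0.1582]
tool_rot: [-3.133, 0.163, -0.012]
contact_force: [-0.1, 0.3, 0.6]
opening: 0.032
```

```bash
python3 - <<'E'
from h import *
t=snap("top");s=snap("side");crop(s,80,70,280,220,4,"s6.png");cv2.imwrite("pics/t6f.png",t)
s=crop(s,200,210,360,330,5,"s6b.png")
A=np.array([.4276,-.1953]);print(q6at([*A,.1],32.1+0));goal([*A,.15],32.1)
print(q6at([.4598,.3569,.1],-6))
E
```

```text
([5.14, 1.99, -1.15, -4.29, 5.14], -0.0)
turn [ -0.17  -0.69 -38.06] q6~ -0.09
turn [ -0.89   0.22 141.94] q6~ 3.05
turn [ -0.89   0.22 141.94] q6~ 3.05
shift [-0.0393  0.5525  0.0047] from [0.524  0.3501 0.1588] yaw now -5.96
([-5.65, 3.78, 0.64, -2.5, -5.65], -0.0)
```

View pics/s6.png

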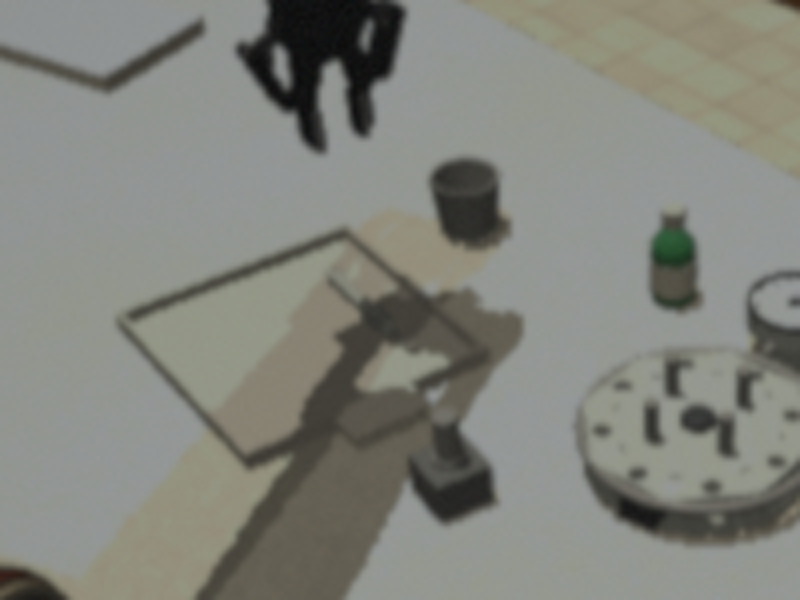

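View pics/s6b.png

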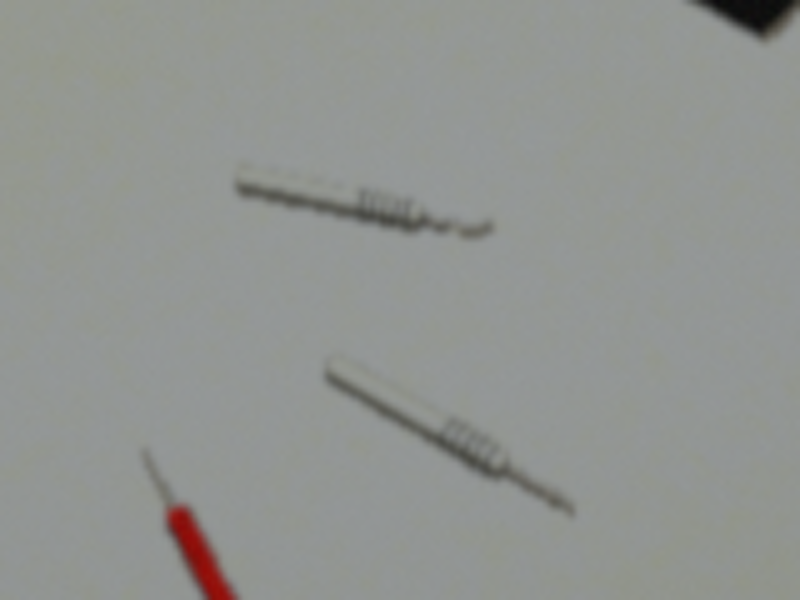

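View pics/t6f.png

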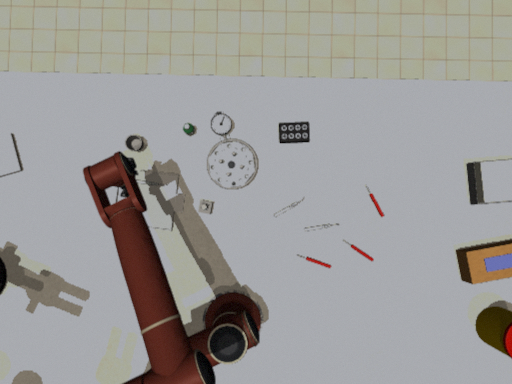

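```bash
python3 - <<'E'
from h import *
f=lambda c:((c[0]+.5)/5-.5+200,(c[1]+.5)/5-.5+210)
for c in[(238,178),(422,217),(492,228), (328,365),(505,465),(573,513)]:print(onz("side",*f(c),.007).round(4))
E
```

```text
[ 0.4031 -0.1536  0.007 ]
[ 0.4533 -0.239   0.007 ]
[ 0.4739 -0.2691  0.007 ]
[ 0.3516 -0.2701  0.007 ]
[ 0.3705 -0.3673  0.007 ]
[ 0.3735 -0.4059  0.007 ]
```

jog_arm([
  [[0,0,-35.5],[-0.034,0.553,0],0.032],
  [[0,0,-35.5],[-0.034,0.553,0],0.032],
  [[0,0,-35.5],[-0.034,0.553,0],0.032],
  [[0,0,-35.5],[-0.034,0.553,0],0.032],
  [[0,0,-35.5],[-0.034,0.553,0],0.032],
  [[0,0,-35.5],[-0.034,0.553,0],0.032],
  [[0,0,-35.5],[-0.034,0.553,0],0.032],
  [[0,0,-35.5],[-0.034,0.553,0],0.032],
  [[0,0,-35.5],[-0.034,0.553,0],0.032],
  [[0,0,-35.5],[-0.034,0.553,0.04],0.032],
  [[0,0,-35.5],[-0.034,0.553,0.08],0.032],
  [[0,0,-35.5],[-0.034,0.553,0.1],0.032],
])

```text
t: 7.63
tool_pos: [0.4419, -0.1268, 0.102]
tool_rot: [3.036, 0.799, 0.005]
contact_force: [0.5, -0.6, -0.6]
opening: 0.0318
```

```bash
python3 - <<'E'
from h import *
goal([.428,-.196,.003],29.5)
E
```

```text
turn [ 0.19 -0.13 -0.01] q6~ -0.96
turn [ -0.2   -0.29 179.99] q6~ 2.19
turn [ -0.2   -0.29 179.99] q6~ 2.19
shift [-0.0464  0.053   0.099 ] from [ 0.4419 -0.1268  0.102 ] yaw now 29.49
```

jog_arm([
  [[0,0,0],[-0.046,0.053,0.0],0.032],
  [[0,0,0],[-0.046,0.053,0.04],0.032],
  [[0,0,0],[-0.046,0.053,0.06],0.032],
  [[0,0,0],[-0.046,0.053,0.06],0.032],
  [[0,0,0],[-0.046,0.053,0.06],0.032],
])

```text
t: 8.05
tool_pos: [0.4259, -0.192, 0.0392]
tool_rot: [-3.034, -0.798, 0.006]
contact_force: [0.8, 0.1, 0.1]
opening: 0.0322
```

```bash
python3 - <<'E'
from h import *
s=snap("side");crop(s,200,190,360,310,5,"s7.png")
goal([.428,-.196,.003],29.5)
E
```

```text
turn [-0.09  0.03  0.04] q6~ -1.1
turn [-4.0000e-02 -1.4000e-01 -1.7996e+02] q6~ -4.24
turn [-4.0000e-02 -1.4000e-01 -1.7996e+02] q6~ -4.24
shift [-0.0013  0.0034  0.0381] from [ 0.4275 -0.1925  0.0411] yaw now 29.54
```

View pics/s7.png

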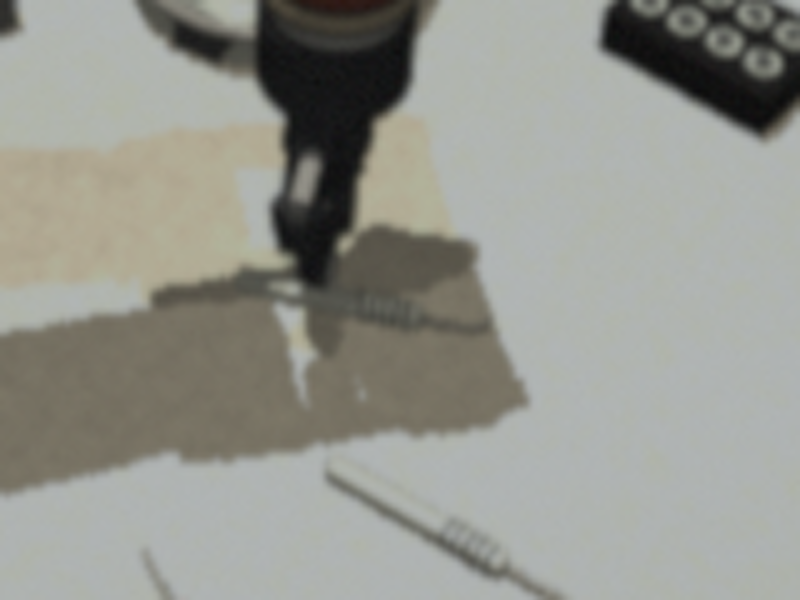

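jog_arm([
  [[0,0,0],[-0.001,0.002,0.03],0.032],
  [[0,0,0],[-0.001,0.002,0.037],0.032],
  [[0,0,0],[-0.001,0.002,0.037],0.032],
  [[0,0,0],[-0.001,0.002,0.037],0.0],
  [[0,0,0],[-0.001,0.002,0.037],0.0],
  [[0,0,0],[-0.001,0.002,0.037],0.0],
  [[0,0,0],[-0.001,0.002,0.037],0.0],
  [[0,0,0],[-0.001,0.002,0.037],0.0],
  [[0,0,0],[-0.001,0.002,0.0],0.0],
  [[0,0,0],[-0.001,0.002,-0.04],0.0],
  [[0,0,0],[-0.001,0.002,-0.08],0.0],
  [[0,0,0],[-0.001,0.002,-0.11],0.0],
])

```text
t: 9.1
tool_pos: [0.4286, -0.1959, 0.155]
tool_rot: [3.035, 0.8, 0.004]
contact_force: [0.3, -1.3, -0.3]
opening: 0.0104
```

```bash
python3 - <<'E'
from h import *
s=snap("side");crop(s,200,140,360,260,5,"s8.png")
goal([.4598,.3569,.15],-6)
E
```

```text
turn [ 0.59 -0.58 35.54] q6~ -0.48
turn [   0.75    0.77 -144.46] q6~ -3.62
turn [   0.75    0.77 -144.46] q6~ -3.62
shift [ 0.2978 -0.469   0.0074] from [ 0.4318 -0.1979  0.1615] yaw now 29.54
```

View pics/s8.png

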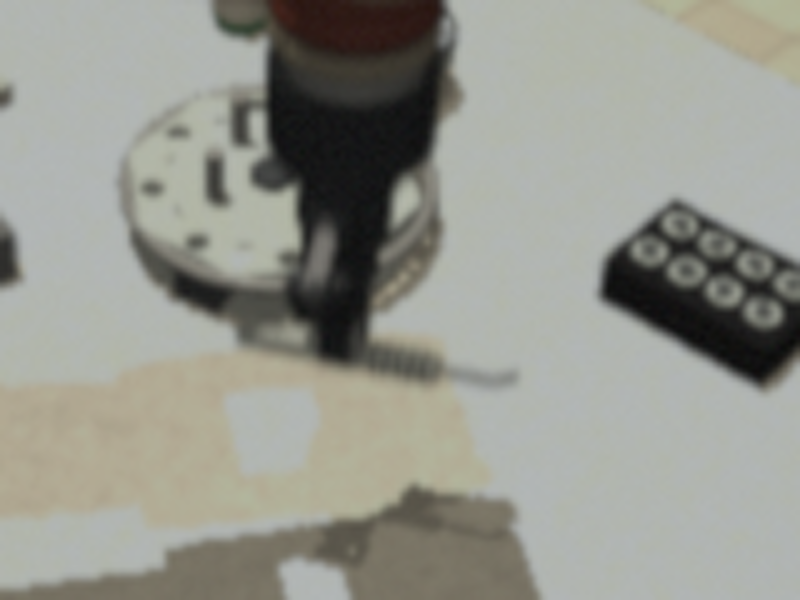

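jog_arm([
  [[0,0,35.5],[0.3,-0.466,0],0.0],
  [[0,0,35.5],[0.3,-0.466,0],0.0],
  [[0,0,35.5],[0.3,-0.466,0],0.0],
  [[0,0,35.5],[0.3,-0.466,0],0.0],
  [[0,0,35.5],[0.3,-0.466,0],0.0],
  [[0,0,35.5],[0.3,-0.466,0],0.0],
  [[0,0,35.5],[0.3,-0.466,0],0.0],
  [[0,0,35.5],[0.3,-0.466,0],0.0],
  [[0,0,35.5],[0.3,-0.466,0],0.0],
  [[0,0,35.5],[0.3,-0.466,0],0.0],
  [[0,0,35.5],[0.3,-0.466,0],0.0],
  [[0,0,35.5],[0.3,-0.466,0],0.0],
])

```text
t: 10.15
tool_pos: [0.4544, 0.2768, 0.1512]
tool_rot: [3.137, -0.163, 0.001]
contact_force: [1.0, 0.3, -0.5]
opening: 0.0105
```

```bash
python3 - <<'E'
from h import *
goal([.4598,.3569,.05],-6)
E
```

```text
turn [ 0.01 -0.03  0.06] q6~ 0.51
turn [ 5.0000e-02  1.0000e-02 -1.7994e+02] q6~ -2.63
turn [ 5.0000e-02  1.0000e-02 -1.7994e+02] q6~ -2.63
shift [-0.0029 -0.0802  0.1012] from [0.4544 0.2768 0.1512] yaw now -5.94
```

jog_arm([
  [[0,0,0],[-0.003,-0.04,0.0],0.0],
  [[0,0,0],[-0.003,-0.08,0.0],0.0],
  [[0,0,0],[-0.003,-0.08,0.04],0.0],
  [[0,0,0],[-0.003,-0.08,0.08],0.0],
  [[0,0,0],[-0.003,-0.08,0.1],0.0],
  [[0,0,0],[-0.003,-0.08,0.1],0.0],
])

```text
t: 10.65
tool_pos: [0.4555, 0.3522, 0.0445]
tool_rot: [3.13, -0.162, -0.016]
contact_force: [-2.1, -1.5, -0.9]
opening: 0.0106
```

```bash
python3 - <<'E'
from h import *
goal([.4598,.3569,.011],-6)
s=snap("side");crop(s,80,70,280,220,4,"s9.png")
E
```

```text
turn [0.43 0.56 0.07] q6~ 0.63
turn [  -0.88    0.67 -179.93] q6~ -2.51
turn [  -0.88    0.67 -179.93] q6~ -2.51
shift [ 0.0041 -0.0053  0.0334] from [0.4555 0.3522 0.0445] yaw now -5.93
```

View pics/s9.png

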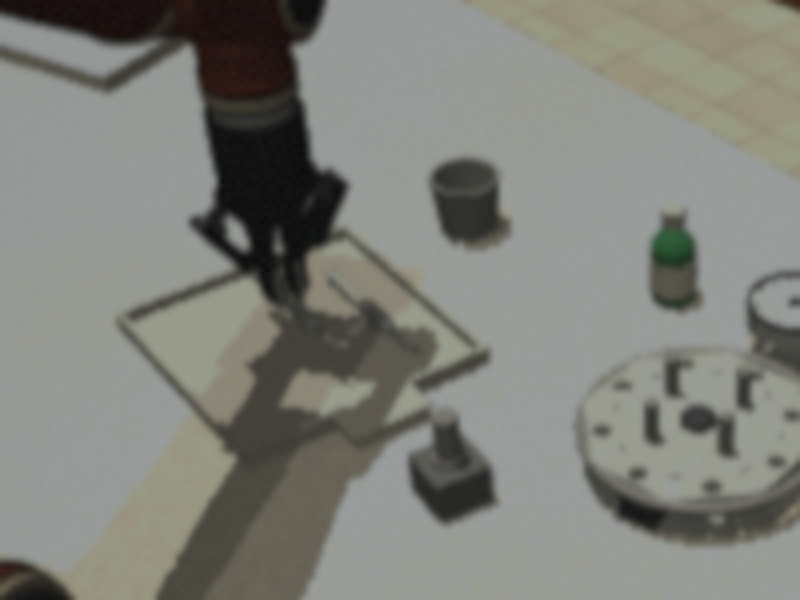

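jog_arm([
  [[0,0,0],[0,0,0.02],0.0],
  [[0,0,0],[0,0,0.032],0.0],
  [[0,0,0],[0,0,0.04],0.0],
  [[0,0,0],[0,0,0.04],0.0],
  [[0,0,0],[0,0,0.04],0.0],
  [[0,0,0],[0,0,0.04],0.032],
  [[0,0,0],[0,0,0.04],0.032],
  [[0,0,0],[0,0,0.04],0.032],
  [[0,0,0],[0,0,0.0],0.032],
  [[0,0,0],[0,0,-0.04],0.032],
  [[0,0,0],[0,0,-0.08],0.032],
  [[0,0,0],[0,0,-0.1],0.032],
])

```text
t: 11.7
tool_pos: [0.4623, 0.3559, 0.1577]
tool_rot: [-3.133, 0.163, -0.011]
contact_force: [0.5, 0.2, 0.5]
opening: 0.0319
```

```bash
python3 - <<'E'
from h import *
s=snap("side");crop(s,80,70,280,220,4,"s10.png");crop(s,200,210,360,330,5,"s10b.png")
goal([.3615,-.319,.15],10.2);print(q6at([.3615,-.319,.1],10.2),q6at([.4001,.3632,.1],-6))
E
```

```text
turn [ -0.37  -0.7  -16.16] q6~ 0.35
turn [ -1.     0.54 163.84] q6~ 3.49
turn [ -1.     0.54 163.84] q6~ 3.49
shift [-0.0318  0.683   0.0052] from [0.4639 0.3569 0.1611] yaw now -5.96
([5.23, 2.09, -1.06, -4.2, 5.23], 0.0) ([-5.58, 3.85, 0.7, -2.44, -5.58], 0.0)
```

View pics/s10.png

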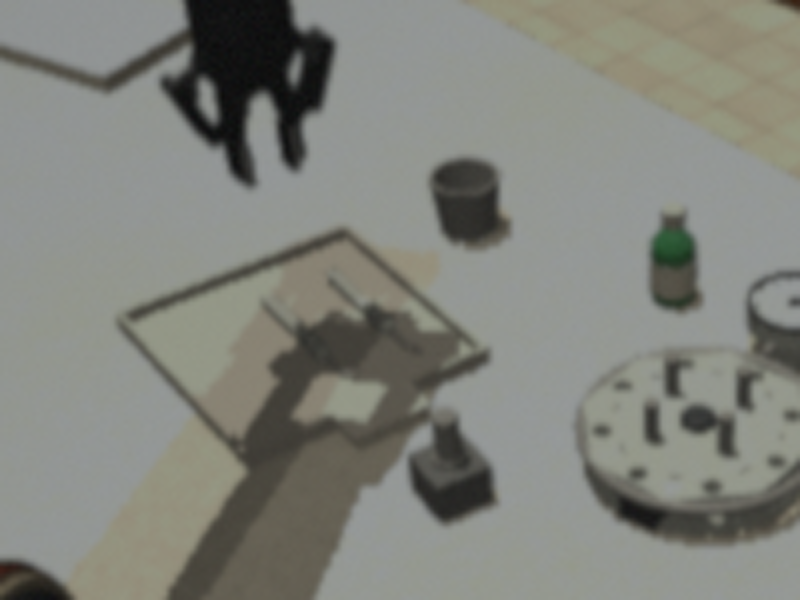

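View pics/s10b.png

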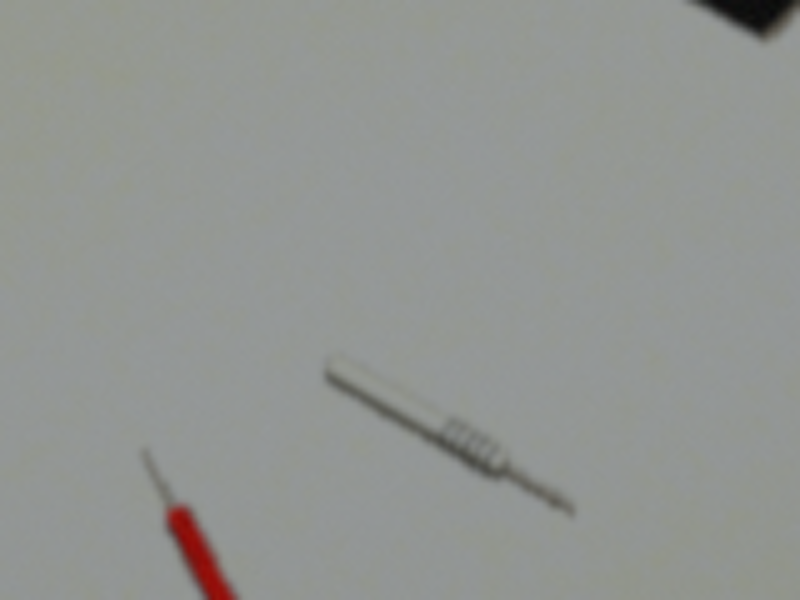

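jog_arm([
  [[0,0,-16.2],[-0.027,0.6825,0],0.032],
  [[0,0,-16.2],[-0.027,0.6825,0],0.032],
  [[0,0,-16.2],[-0.027,0.6825,0],0.032],
  [[0,0,-16.2],[-0.027,0.6825,0],0.032],
  [[0,0,-16.2],[-0.027,0.6825,0],0.032],
  [[0,0,-16.2],[-0.027,0.6825,0],0.032],
  [[0,0,-16.2],[-0.027,0.6825,0],0.032],
  [[0,0,-16.2],[-0.027,0.6825,0],0.032],
  [[0,0,-16.2],[-0.027,0.6825,0],0.032],
  [[0,0,-16.2],[-0.027,0.6825,0],0.032],
  [[0,0,-16.2],[-0.027,0.6825,0],0.032],
  [[0,0,-16.2],[-0.027,0.6825,0],0.032],
])

```text
t: 12.75
tool_pos: [0.388, -0.1403, 0.1516]
tool_rot: [3.128, 0.28, 0.002]
contact_force: [0.5, 0.2, -0.7]
opening: 0.0319
```

```bash
python3 - <<'E'
from h import *
goal([.3615,-.319,.05],10.2)
E
```

```text
turn [ 0.05 -0.07  0.03] q6~ -0.71
turn [ 1.0000e-01  7.0000e-02 -1.7997e+02] q6~ -3.85
turn [ 1.0000e-01  7.0000e-02 -1.7997e+02] q6~ -3.85
shift [-0.0579  0.171   0.1016] from [ 0.388  -0.1403  0.1516] yaw now 10.23
```

jog_arm([
  [[0,0,0],[-0.058,0.171,0.02],0.032],
  [[0,0,0],[-0.058,0.171,0.04],0.032],
  [[0,0,0],[-0.058,0.171,0.06],0.032],
  [[0,0,0],[-0.058,0.171,0.08],0.032],
  [[0,0,0],[-0.058,0.171,0.1],0.032],
  [[0,0,0],[-0.058,0.171,0.1],0.032],
  [[0,0,0],[-0.058,0.171,0.1],0.032],
  [[0,0,0],[-0.058,0.171,0.1],0.032],
])

```text
t: 13.42
tool_pos: [0.362, -0.3166, 0.0513]
tool_rot: [-3.128, -0.279, 0.001]
contact_force: [0.2, -0.5, 0.5]
opening: 0.032
```

```bash
python3 - <<'E'
from h import *
s=snap("side");crop(s,200,210,360,330,5,"s11.png")
goal([.3615,-.319,.003],10.2)
E
```

```text
turn [ 0.05 -0.05  0.07] q6~ -1.05
turn [ 8.0000e-02  9.0000e-02 -1.7993e+02] q6~ -4.19
turn [ 8.0000e-02  9.0000e-02 -1.7993e+02] q6~ -4.19
shift [-0.0017  0.0018  0.0495] from [ 0.3628 -0.3168  0.0525] yaw now 10.27
```

View pics/s11.png

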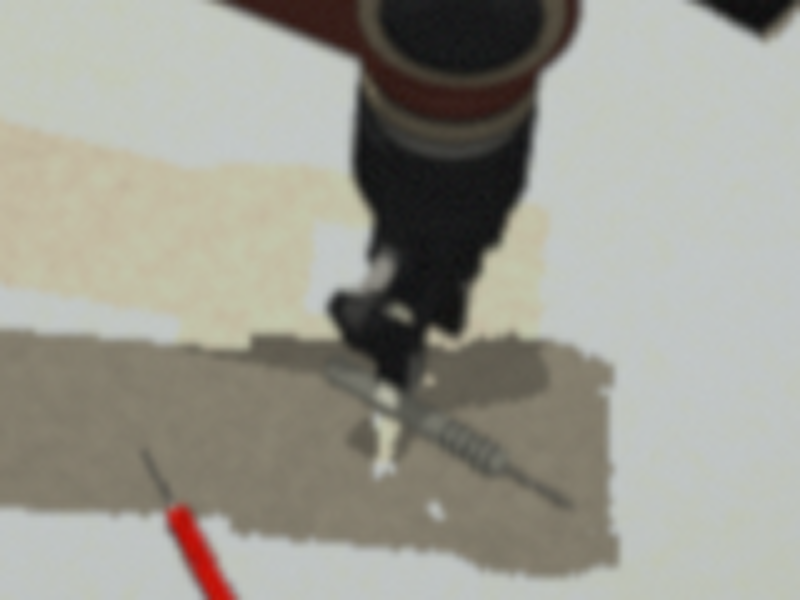

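jog_arm([
  [[0,0,0],[-0.001,0.001,0.03],0.032],
  [[0,0,0],[-0.001,0.001,0.047],0.032],
  [[0,0,0],[-0.001,0.001,0.047],0.032],
  [[0,0,0],[-0.001,0.001,0.047],0.0],
  [[0,0,0],[-0.001,0.001,0.047],0.0],
  [[0,0,0],[-0.001,0.001,0.047],0.0],
  [[0,0,0],[-0.001,0.001,0.047],0.0],
  [[0,0,0],[-0.001,0.001,0.047],0.0],
  [[0,0,0],[-0.001,0.001,0.01],0.0],
  [[0,0,0],[-0.001,0.001,-0.03],0.0],
  [[0,0,0],[-0.001,0.001,-0.07],0.0],
  [[0,0,0],[-0.001,0.001,-0.1],0.0],
])

```text
t: 14.47
tool_pos: [0.362, -0.3191, 0.1556]
tool_rot: [3.125, 0.28, 0.004]
contact_force: [0.9, -1.0, -0.3]
opening: 0.0103
```

```bash
python3 - <<'E'
from h import *
s=snap("side");crop(s,200,160,360,280,5,"s12.png")
goal([.4001,.3632,.15],-6)
E
```

```text
turn [ 0.69 -0.53 16.24] q6~ -0.77
turn [   0.76    0.99 -163.76] q6~ -3.91
turn [   0.76    0.99 -163.76] q6~ -3.91
shift [ 0.1568 -0.668   0.0045] from [ 0.3644 -0.3219  0.1621] yaw now 10.24
```

View pics/s12.png

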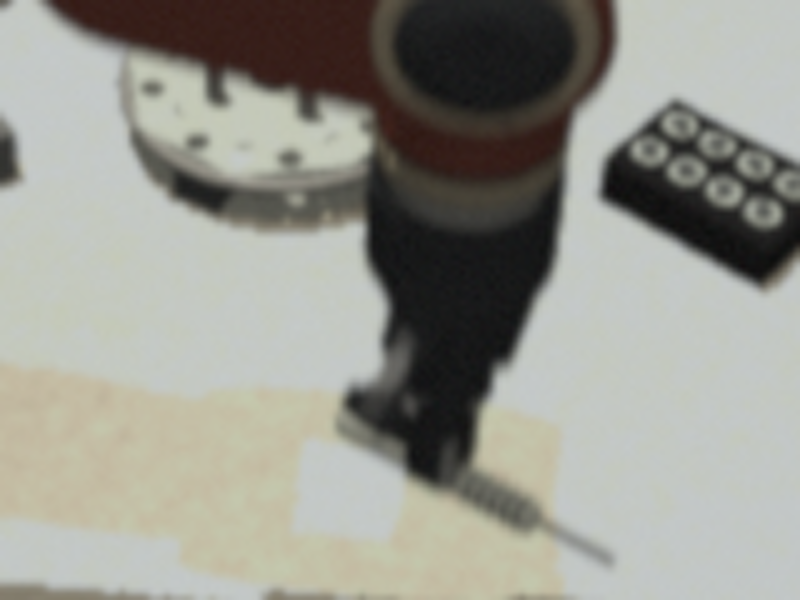

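jog_arm([
  [[0,0,16.2],[0.159,-0.6645,0],0.0],
  [[0,0,16.2],[0.159,-0.6645,0],0.0],
  [[0,0,16.2],[0.159,-0.6645,0],0.0],
  [[0,0,16.2],[0.159,-0.6645,0],0.0],
  [[0,0,16.2],[0.159,-0.6645,0],0.0],
  [[0,0,16.2],[0.159,-0.6645,0],0.0],
  [[0,0,16.2],[0.159,-0.6645,0],0.0],
  [[0,0,16.2],[0.159,-0.6645,0],0.0],
  [[0,0,16.2],[0.159,-0.6645,0],0.0],
  [[0,0,16.2],[0.159,-0.6645,0],0.0],
  [[0,0,16.2],[0.159,-0.6645,0],0.0],
  [[0,0,16.2],[0.159,-0.6645,0],0.0],
])

```text
t: 15.52
tool_pos: [0.389, 0.1795, 0.1519]
tool_rot: [-3.137, 0.163, -0.003]
contact_force: [1.0, -0.6, -0.0]
opening: 0.0104
```

```bash
python3 - <<'E'
from h import *
goal([.4001,.3632,.05],-6)
E
```

```text
turn [-0.03 -0.12  0.06] q6~ 0.36
turn [ 1.8000e-01 -4.0000e-02 -1.7994e+02] q6~ -2.78
turn [ 1.8000e-01 -4.0000e-02 -1.7994e+02] q6~ -2.78
shift [-0.0082 -0.1839  0.102 ] from [0.389  0.1795 0.1519] yaw now -5.94
```

jog_arm([
  [[0,0,0],[-0.008,-0.184,0.0],0.0],
  [[0,0,0],[-0.008,-0.184,0.0],0.0],
  [[0,0,0],[-0.008,-0.184,0.0],0.0],
  [[0,0,0],[-0.008,-0.184,0.0],0.0],
  [[0,0,0],[-0.008,-0.184,0.0],0.0],
  [[0,0,0],[-0.008,-0.184,0.04],0.0],
  [[0,0,0],[-0.008,-0.184,0.08],0.0],
  [[0,0,0],[-0.008,-0.184,0.1],0.0],
  [[0,0,0],[-0.008,-0.184,0.1],0.0],
])

```text
t: 16.27
tool_pos: [0.3964, 0.3585, 0.0454]
tool_rot: [3.131, -0.163, -0.014]
contact_force: [-0.6, -0.7, -0.5]
opening: 0.0106
```

```bash
python3 - <<'E'
from h import *
s=snap("side");crop(s,80,70,280,220,4,"s13.png")
goal([.4001,.3632,.011],-6)
E
```

```text
turn [0.23 0.27 0.04] q6~ 0.7
turn [  -0.42    0.37 -179.95] q6~ -2.44
turn [  -0.42    0.37 -179.95] q6~ -2.44
shift [ 0.0016 -0.0038  0.0376] from [0.3983 0.3597 0.0486] yaw now -5.96
```

View pics/s13.png

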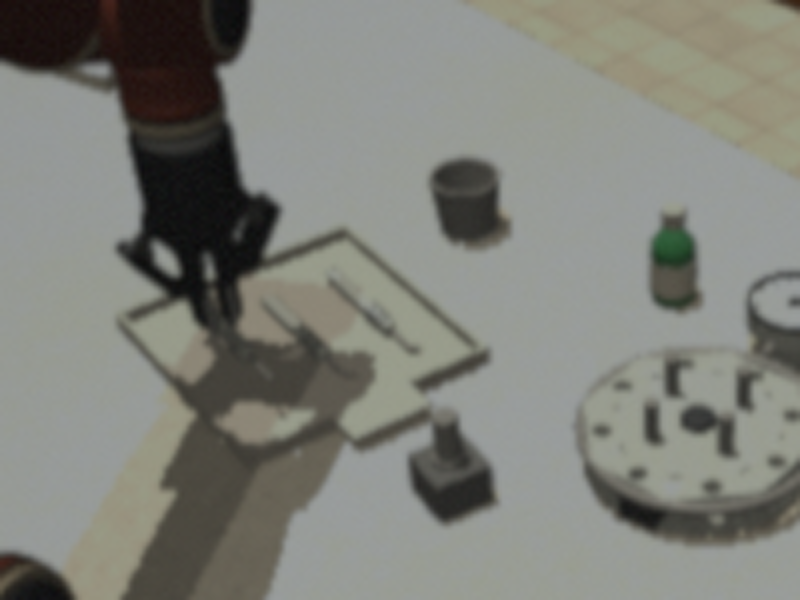

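jog_arm([
  [[0,0,0],[0,0,0.02],0.0],
  [[0,0,0],[0,0,0.032],0.0],
  [[0,0,0],[0,0,0.0405],0.0],
  [[0,0,0],[0,0,0.0405],0.0],
  [[0,0,0],[0,0,0.0405],0.0],
  [[0,0,0],[0,0,0.0405],0.032],
  [[0,0,0],[0,0,0.0405],0.032],
  [[0,0,0],[0,0,0.0405],0.032],
  [[0,0,0],[0,0,0.0],0.032],
  [[0,0,0],[0,0,-0.04],0.032],
  [[0,0,0],[0,0,-0.08],0.032],
  [[0,0,0],[0,0,-0.1],0.032],
])

```text
t: 17.32
tool_pos: [0.4025, 0.3624, 0.1575]
tool_rot: [-3.132, 0.163, -0.01]
contact_force: [-0.0, 1.0, 1.2]
opening: 0.032
```

```bash
python3 - <<'E'
from h import *
s=snap("side");t=snap("top");crop(s,80,70,280,220,4,"s14.png");cv2.imwrite("pics/t14.png",t);crop(t,190,95,270,205,7,"t14w.png");cv2.imwrite("pics/s14f.png",s)
print(ctrl.get_obs()["tool_pos"])
E
```

```text
[0.40335001 0.36309673 0.15789399]
```

View pics/s14.png

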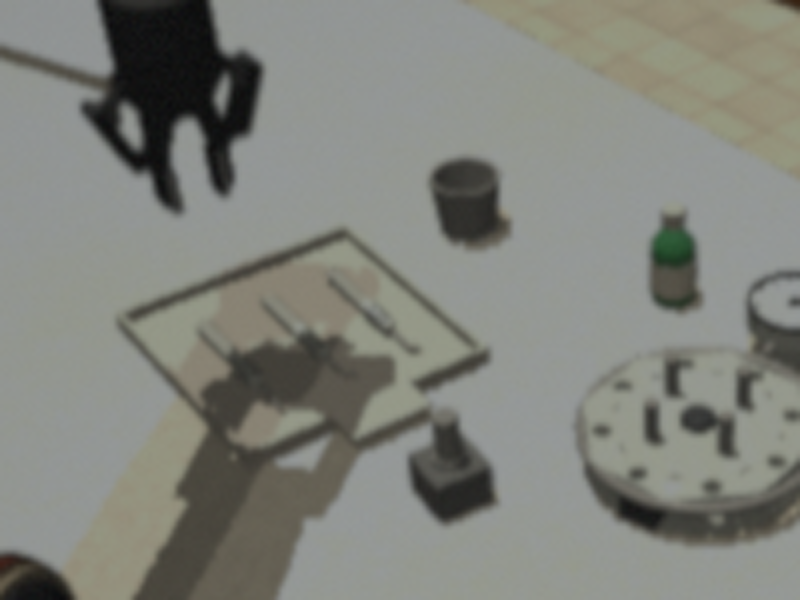

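View pics/t14w.png

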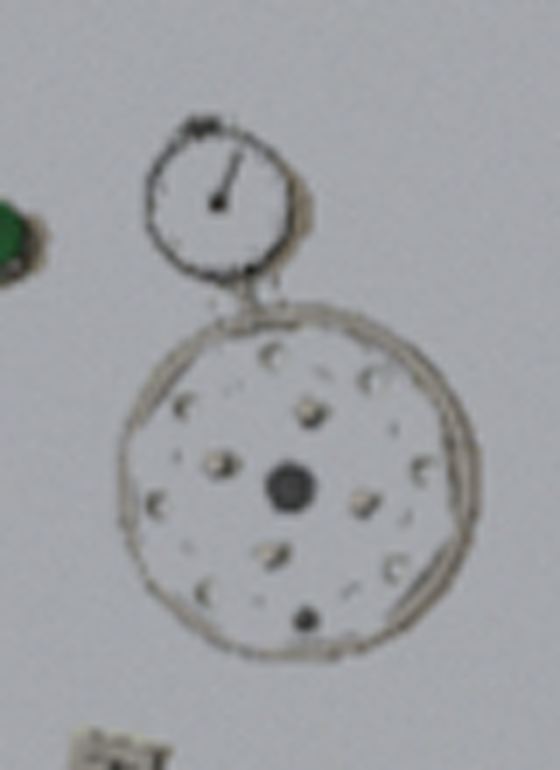

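View pics/s14f.png

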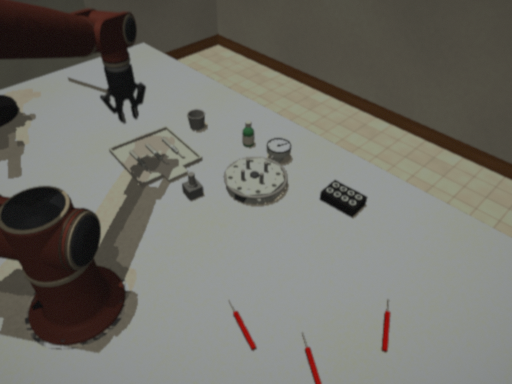

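View pics/t14.png

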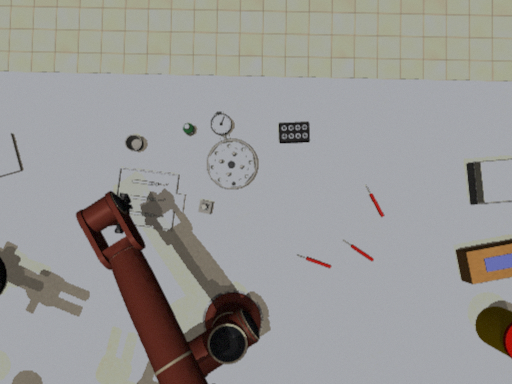

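```bash
python3 - <<'E'
from h import *
g=lambda c:((c[0]+.5)/7-.5+190,(c[1]+.5)/7-.5+95)
# wheel centre from outline? hub
C=onz("top",*g((290,488)),.038)[:2];print("hub",C)
H=np.array([onz("top",*g(c),.036)[:2] for c in[(272,355),(372,378),(423,468),(397,570),(305,620),(205,592),(157,503),(185,405)]])
c,r=cv2.minEnclosingCircle(H.astype(np.float32)*1000);print("mean",H.mean(0),c,r)
for h in H:
    d=h-H.mean(0);print(np.hypot(*d).round(4),np.degrees(np.arctan2(d[1],d[0])).round(1))
P=np.array([onz("top",*g(c),.072)[:2] for c in[(308,410),(361,503),(268,551),(218,462)]]);print("posts",P.mean(0))
for h in P:
    d=h-P.mean(0);print(h.round(4),np.hypot(*d).round(4),np.degrees(np.arctan2(d[1],d[0])).round(1))
D=onz("top",*g((221,203)),.053);print("dial",D)
s=cv2.imread("pics/s14f.png");crop(s,170,130,320,210,5,"s14w.png")
t=cv2.imread("pics/t14.png");crop(t,205,105,255,195,8,"t14x.png")
E
```

```text
hub [0.5941627 0.0166506]
mean [0.5953324  0.01706137] (595.4015502929688, 16.62035369873047) 73.87744140625
0.0724 8.8
0.0742 -36.0
0.0732 -81.1
0.0742 -126.9
0.0734 -172.2
0.0736 142.7
0.0726 98.3
0.0722 53.2
posts [0.59395573 0.01531499]
[0.6324 0.0059] 0.0395 -13.8
[ 0.5832 -0.0234] 0.0401 -105.6
[0.5566 0.0255] 0.0387 164.7
[0.6036 0.0532] 0.0391 75.7
dial [0.74639617 0.05633532 0.053     ]
```

View pics/s14w.png

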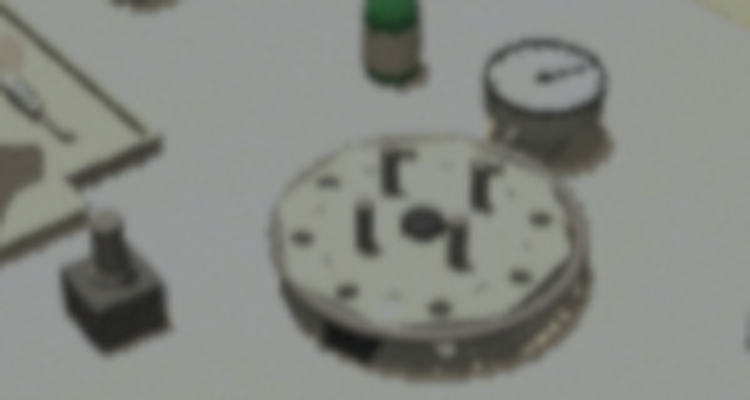

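View pics/t14x.png

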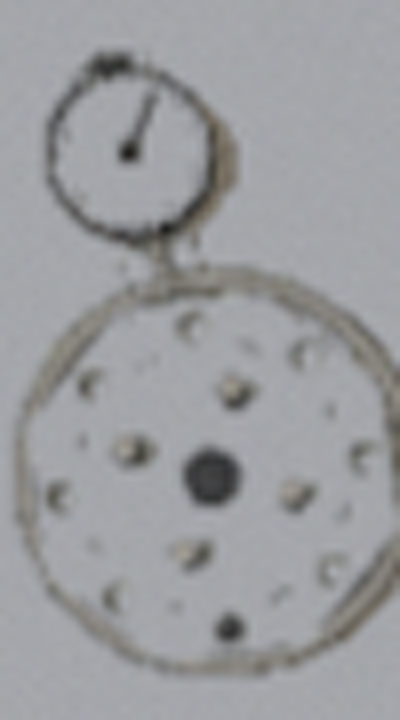

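```bash
python3 - <<'E'
from h import *
for y in(-14,76):print(y,q6at([.556,.026,.1],y))
goal([.556,.026,.15],-14)
f=lambda c:((c[0]+.5)/5-.5+170,(c[1]+.5)/5-.5+130)
g=lambda c:((c[0]+.5)/8-.5+205,(c[1]+.5)/8-.5+105)
print("post near",two(f((365,205)),g((190,552))), "hub",two(f((424,222)),g((211,476))),"dial",two(f((544,78)),g((129,152))),"pin top",two(f((105,216)),((458+.5)/4-.5+90,(467+.5)/4-.5+90)))
for a,n in(((365,205),"p-near"),((396,158),"p"),((485,172),"p"),((457,228),"p")):print(n,onz("side",*f(a),.072).round(4))
E
```

```text
-14 ([-6.13, 3.3, 0.16, -2.98, -6.13], 0.0)
76 ([4.87, 1.73, -1.41, -4.56, 4.87], 0.0)
turn [-0.45 -0.46  8.04] q6~ 0.84
turn [   0.7    -0.68 -171.96] q6~ -2.3
turn [   0.7    -0.68 -171.96] q6~ -2.3
shift [0.1868 0.3195 0.0072] from [0.4034 0.3631 0.1579] yaw now -5.96
post near (array([0.55562545, 0.02416615, 0.06976713]), np.float64(0.0005683886286691477)) hub (array([0.59554852, 0.01627548, 0.03875404]), np.float64(0.0017048048009046968)) dial (array([0.74745377, 0.05837392, 0.04820196]), np.float64(0.00027463742183593873)) pin top (array([0.43151796, 0.11001897, 0.08076252]), np.float64(0.0007539397024255123))
p-near [0.5535 0.0223 0.072 ]
p [0.5978 0.042  0.072 ]
p [ 0.6268 -0.0045  0.072 ]
p [ 0.5776 -0.0297  0.072 ]
```

jog_arm([
  [[0,0,8],[0.19,0.319,0],0.032],
  [[0,0,8],[0.19,0.319,0],0.032],
  [[0,0,8],[0.19,0.319,0],0.032],
  [[0,0,8],[0.19,0.319,0],0.032],
  [[0,0,8],[0.19,0.319,0],0.032],
  [[0,0,8],[0.19,0.319,0],0.032],
  [[0,0,8],[0.19,0.319,0],0.032],
  [[0,0,8],[0.19,0.319,0],0.032],
  [[0,0,8],[0.19,0.319,0],0.032],
  [[0,0,8],[0.19,0.319,0.03],0.032],
  [[0,0,8],[0.19,0.319,0.05],0.032],
  [[0,0,8],[0.19,0.319,0.05],0.032],
])

```text
t: 18.42
tool_pos: [0.552, 0.0234, 0.095]
tool_rot: [3.118, -0.385, -0.018]
contact_force: [-0.7, 0.6, -1.2]
opening: 0.0317
```

```bash
python3 - <<'E'
from h import *
s=snap("side");t=snap("top");crop(s,170,110,320,210,5,"s15.png");crop(t,190,95,270,205,5,"t15.png")
goal([.556,.0255,.041],-14)
E
```

```text
turn [0.03 0.22 0.03] q6~ 0.15
turn [-3.5000e-01  5.0000e-02 -1.7997e+02] q6~ -2.99
turn [-3.5000e-01  5.0000e-02 -1.7997e+02] q6~ -2.99
shift [ 0.0011 -0.0016  0.0586] from [0.5548 0.0241 0.0996] yaw now -13.97
```

View pics/s15.png

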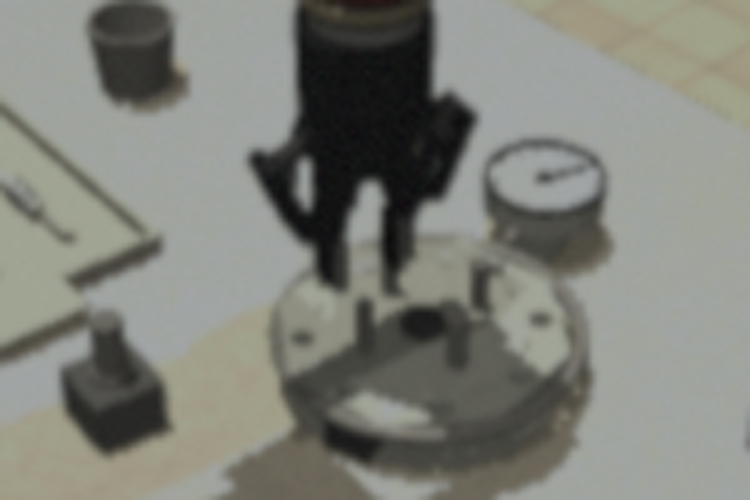

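View pics/t15.png

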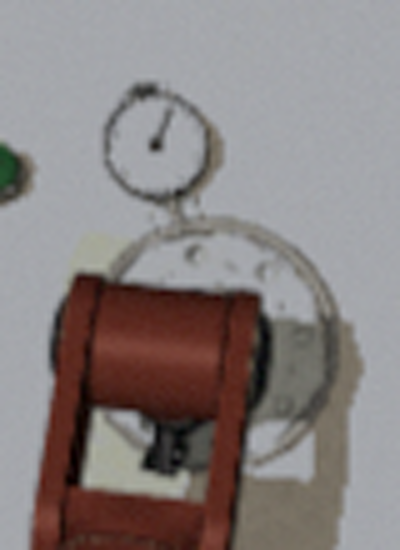

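jog_arm([
  [[0,0,0],[0,0,0.02],0.032],
  [[0,0,0],[0,0,0.04],0.032],
  [[0,0,0],[0,0,0.056],0.032],
  [[0,0,0],[0,0,0.056],0.032],
  [[0,0,0],[0,0,0.056],0.032],
  [[0,0,0],[0,0,0.056],0.0],
  [[0,0,0],[0,0,0.056],0.0],
  [[0,0,0],[0,0,0.056],0.0],
  [[0,0,0],[0,0,0.056],0.0],
], squeeze=25)

```text
t: 19.27
tool_pos: [0.5552, 0.0248, 0.0474]
tool_rot: [-3.118, 0.381, 0.006]
contact_force: [-8.5, 3.0, 6.8]
opening: 0.0108
```

```bash
python3 - <<'E'
from h import *
s=snap("side");t=snap("top");crop(s,170,110,320,210,5,"s16.png");crop(t,190,95,270,205,5,"t16.png")
o=ctrl.get_obs();print(o["tool_pos"],o["opening"],o["contact_force"])
E
```

```text
[0.55515188 0.02482575 0.04740638] 0.01097028719961393 [-9.81750001  2.95827442  7.68190223]
```

View pics/s16.png

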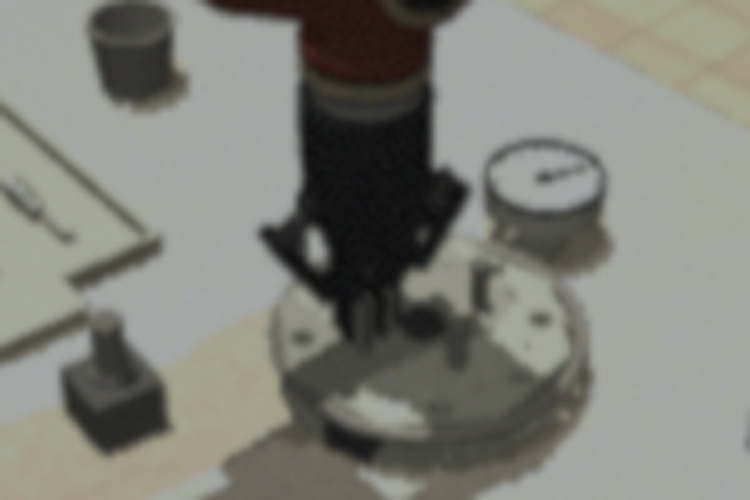

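View pics/t16.png

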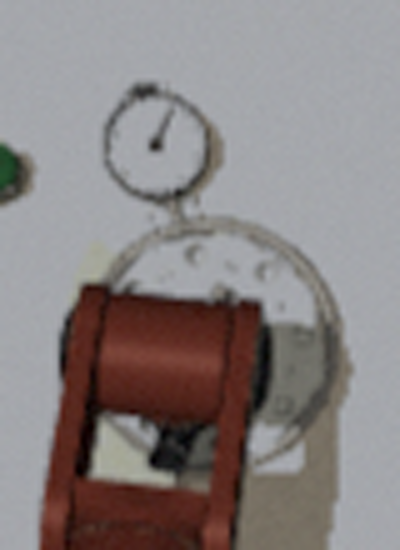

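```bash
cat >> h.py <<'E'
def arc(C,total,n,g=0.0,wait=0):
    """rows leading current TCP about C by total deg in n rows"""
    import json
    o=ctrl.get_obs();T=R.from_rotvec(o["tool_rot"]);M=T.as_matrix()
    yaw=np.arctan2(M[1,0],M[0,0]);z=np.array([0,0,-1.]);x=np.array([np.cos(yaw),np.sin(yaw),0]);y=np.cross(z,x)
    d=np.r_[o["tool_pos"][:2]-C,0];rows=[]
    print("r",np.hypot(*d[:2]).round(4),"ang",np.degrees(np.arctan2(d[1],d[0])).round(2))
    for k in range(1,n+1):
        a=total*k/n;s=R.from_euler("z",a,degrees=True).apply(d)-d
        rows.append([[0,0,round(-a,2)],[round(float(s@x),4),round(float(s@y),4),0],g])
    rows+= [rows[-1]]*wait
    print(json.dumps(rows))
E
python3 - <<'E'
from h import *
arc(np.array([.5953,.0165]),45,12)
E
```

```text
r 0.041 ang 168.28
[[[0, 0, -3.75], [0.0002, 0.0027, 0], 0.0], [[0, 0, -7.5], [0.0006, 0.0053, 0], 0.0], [[0, 0, -11.25], [0.0011, 0.008, 0], 0.0], [[0, 0, -15.0], [0.0018, 0.0106, 0], 0.0], [[0, 0, -18.75], [0.0027, 0.0131, 0], 0.0], [[0, 0, -22.5], [0.0037, 0.0156, 0], 0.0], [[0, 0, -26.25], [0.0049, 0.018, 0], 0.0], [[0, 0, -30.0], [0.0063, 0.0203, 0], 0.0], [[0, 0, -33.75], [0.0078, 0.0225, 0], 0.0], [[0, 0, -37.5], [0.0094, 0.0246, 0], 0.0], [[0, 0, -41.25], [0.0112, 0.0266, 0], 0.0], [[0, 0, -45.0], [0.0131, 0.0285, 0], 0.0]]
```

jog_arm([
  [[0,0,-2.5],[0.0001,0.0018,-0.001],0.0],
  [[0,0,-5],[0.0003,0.0036,-0.002],0.0],
  [[0,0,-7.5],[0.0006,0.0053,-0.003],0.0],
  [[0,0,-10],[0.0009,0.0071,-0.003],0.0],
  [[0,0,-12.5],[0.0013,0.0089,-0.003],0.0],
  [[0,0,-15],[0.0018,0.0106,-0.003],0.0],
  [[0,0,-17.5],[0.0024,0.0123,-0.003],0.0],
  [[0,0,-20],[0.003,0.0139,-0.003],0.0],
  [[0,0,-22.5],[0.0037,0.0156,-0.003],0.0],
  [[0,0,-25],[0.0045,0.0172,-0.003],0.0],
  [[0,0,-27.5],[0.0054,0.0188,-0.003],0.0],
  [[0,0,-30],[0.0063,0.0203,-0.003],0.0],
])

```text
t: 20.37
tool_pos: [0.5564, 0.004, 0.0475]
tool_rot: [-3.108, -0.441, 0.002]
contact_force: [1.6, 4.8, -10.2]
opening: 0.0108
```

```bash
cat >> h.py <<'E'
def look(tag,box=(205,100,255,200)):
    s=snap("side");t=snap("top");cv2.imwrite(f"pics/{tag}_t.png",t);cv2.imwrite(f"pics/{tag}_s.png",s)
    a=cv2.resize(t[box[1]-0:150,205:260],None,fx=8,fy=8,interpolation=cv2.INTER_CUBIC)
    b=cv2.resize(s[125:205,215:300],None,fx=4.7,fy=5,interpolation=cv2.INTER_CUBIC)[:400]
    cv2.imwrite(f"pics/{tag}.png",np.hstack([a[:400,:],b[:400,:399]]))
    o=ctrl.get_obs();print(o["t"],o["tool_pos"].round(4),o["opening"].round(4),o["contact_force"].round(1),np.degrees(np.arctan2(*R.from_rotvec(o["tool_rot"]).as_matrix()[[1,0],0])).round(1))
E
python3 - <<'E'
from h import *
look("w1");arc(np.array([.5953,.0165]),30,12)
E
```

```text
Traceback (most recent call last):
  File "h.py", line 54, in look
    o=ctrl.get_obs();print(o["t"],o["tool_pos"].round(4),o["opening"].round(4),o["contact_force"].round(1),np.degrees(np.arctan2(*R.from_rotvec(o["tool_rot"]).as_matrix()[[1,0],0])).round(1))
                                                         ^^^^^^^^^^^^^^^^^^
AttributeError: 'float' object has no attribute 'round'
```

View pics/w1.png

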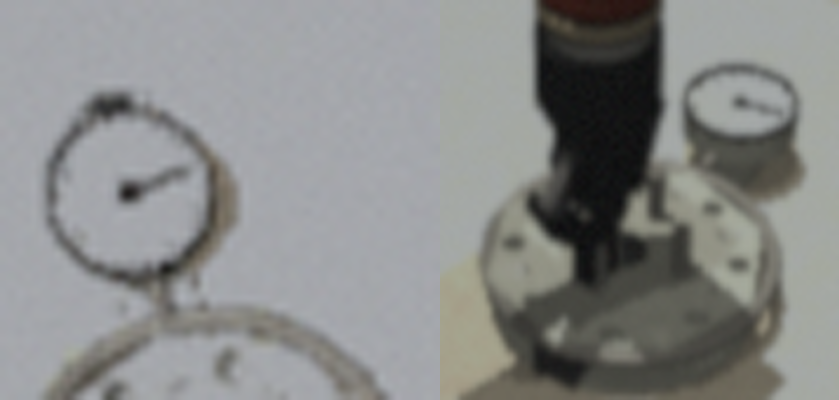

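```bash
sed -i 's/o\["opening"\].round(4)/round(o["opening"],4)/' h.py; python3 - <<'E'
from h import *
o=ctrl.get_obs();print(o["tool_pos"],o["opening"],o["contact_force"])
arc(np.array([.5953,.0165]),22,12)
E
```

```text
[0.55654637 0.00360193 0.04756399] 0.010550696784750303 [  0.68282909   3.46698914 -10.36327881]
r 0.0408 ang -161.59
[[[0, 0, -1.83], [0.0001, 0.0013, 0], 0.0], [[0, 0, -3.67], [0.0002, 0.0026, 0], 0.0], [[0, 0, -5.5], [0.0004, 0.0039, 0], 0.0], [[0, 0, -7.33], [0.0005, 0.0052, 0], 0.0], [[0, 0, -9.17], [0.0008, 0.0065, 0], 0.0], [[0, 0, -11.0], [0.0011, 0.0078, 0], 0.0], [[0, 0, -12.83], [0.0014, 0.009, 0], 0.0], [[0, 0, -14.67], [0.0018, 0.0103, 0], 0.0], [[0, 0, -16.5], [0.0022, 0.0115, 0], 0.0], [[0, 0, -18.33], [0.0026, 0.0128, 0], 0.0], [[0, 0, -20.17], [0.0031, 0.014, 0], 0.0], [[0, 0, -22.0], [0.0036, 0.0152, 0], 0.0]]
```

jog_arm([
  [[0,0,-1.83],[0.0001,0.0013,0],0.0],
  [[0,0,-3.67],[0.0002,0.0026,0],0.0],
  [[0,0,-5.5],[0.0004,0.0039,0],0.0],
  [[0,0,-7.33],[0.0005,0.0052,0],0.0],
  [[0,0,-9.17],[0.0008,0.0065,0],0.0],
  [[0,0,-11.0],[0.0011,0.0078,0],0.0],
  [[0,0,-12.83],[0.0014,0.009,0],0.0],
  [[0,0,-14.67],[0.0018,0.0103,0],0.0],
  [[0,0,-16.5],[0.0022,0.0115,0],0.0],
  [[0,0,-18.33],[0.0026,0.0128,0],0.0],
  [[0,0,-20.17],[0.0031,0.014,0],0.0],
  [[0,0,-20.17],[0.0031,0.014,0],0.0],
])

```text
t: 21.47
tool_pos: [0.5635, -0.0086, 0.0476]
tool_rot: [-2.984, -0.975, 0.001]
contact_force: [0.9, 5.4, -11.1]
opening: 0.011
```

```bash
python3 - <<'E'
from h import *
look("w2");arc(np.array([.5953,.0165]),24,12)
E
```

```text
21.5667 [ 0.5635 -0.0087  0.0475] 0.0107 [  1.    5.3 -10.8] 36.1
r 0.0406 ang -141.67
[[[0, 0, -2.0], [0.0001, 0.0014, 0], 0.0], [[0, 0, -4.0], [0.0002, 0.0028, 0], 0.0], [[0, 0, -6.0], [0.0004, 0.0042, 0], 0.0], [[0, 0, -8.0], [0.0006, 0.0056, 0], 0.0], [[0, 0, -10.0], [0.0009, 0.007, 0], 0.0], [[0, 0, -12.0], [0.0012, 0.0084, 0], 0.0], [[0, 0, -14.0], [0.0016, 0.0098, 0], 0.0], [[0, 0, -16.0], [0.002, 0.0111, 0], 0.0], [[0, 0, -18.0], [0.0025, 0.0125, 0], 0.0], [[0, 0, -20.0], [0.003, 0.0138, 0], 0.0], [[0, 0, -22.0], [0.0035, 0.0151, 0], 0.0], [[0, 0, -24.0], [0.0041, 0.0164, 0], 0.0]]
```

View pics/w2.png

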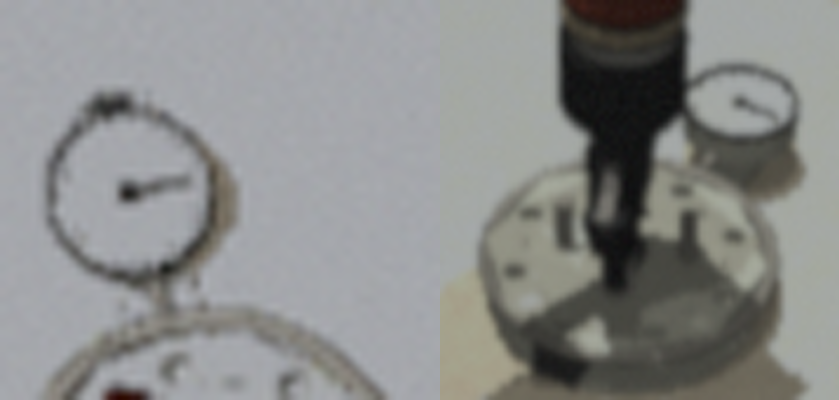

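jog_arm([
  [[0,0,-2.0],[0.0001,0.0014,0],0.0],
  [[0,0,-4.0],[0.0002,0.0028,0],0.0],
  [[0,0,-6.0],[0.0004,0.0042,0],0.0],
  [[0,0,-8.0],[0.0006,0.0056,0],0.0],
  [[0,0,-10.0],[0.0009,0.007,0],0.0],
  [[0,0,-12.0],[0.0012,0.0084,0],0.0],
  [[0,0,-14.0],[0.0016,0.0098,0],0.0],
  [[0,0,-16.0],[0.002,0.0111,0],0.0],
  [[0,0,-18.0],[0.0025,0.0125,0],0.0],
  [[0,0,-20.0],[0.003,0.0138,0],0.0],
  [[0,0,-22.0],[0.0035,0.0151,0],0.0],
  [[0,0,-24.0],[0.0041,0.0164,0],0.0],
])

```text
t: 22.57
tool_pos: [0.5763, -0.0189, 0.0475]
tool_rot: [-2.715, -1.574, 0.0]
contact_force: [-0.0, 8.4, -8.8]
opening: 0.011
```

```bash
python3 - <<'E'
from h import *
look("w3");arc(np.array([.5953,.0165]),-24,12)
E
```

```text
22.6667 [ 0.5765 -0.019   0.0476] 0.0109 [ 1.4  6.3 -9.7] 60.2
r 0.0402 ang -117.88
[[[0, 0, 2.0], [-0.0, -0.0014, 0], 0.0], [[0, 0, 4.0], [0.0, -0.0028, 0], 0.0], [[0, 0, 6.0], [0.0001, -0.0042, 0], 0.0], [[0, 0, 8.0], [0.0002, -0.0056, 0], 0.0], [[0, 0, 10.0], [0.0004, -0.007, 0], 0.0], [[0, 0, 12.0], [0.0006, -0.0084, 0], 0.0], [[0, 0, 14.0], [0.0009, -0.0098, 0], 0.0], [[0, 0, 16.0], [0.0012, -0.0111, 0], 0.0], [[0, 0, 18.0], [0.0015, -0.0125, 0], 0.0], [[0, 0, 20.0], [0.0019, -0.0138, 0], 0.0], [[0, 0, 22.0], [0.0024, -0.0151, 0], 0.0], [[0, 0, 24.0], [0.0029, -0.0165, 0], 0.0]]
```

View pics/w3.png

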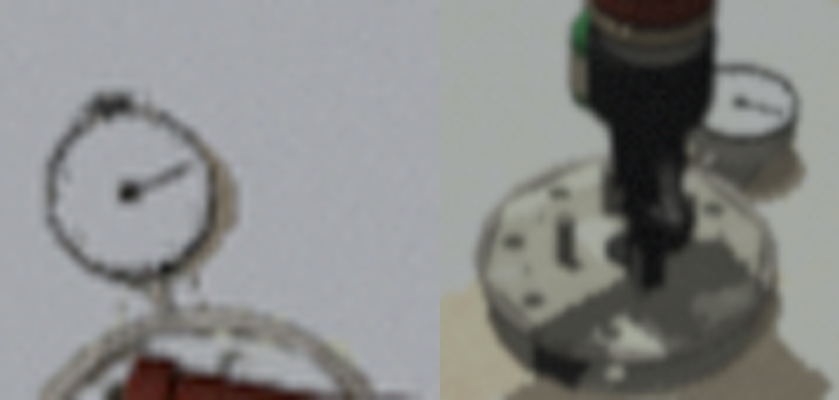

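```bash
cat >> h.py <<'E'
def needle(t):
    g=cv2.cvtColor(t,cv2.COLOR_BGR2GRAY).astype(float)
    c=np.array([221.0-.0,124.0]) # approx, refined on hub
    yy,xx=np.mgrid[0:384,0:512]
    for _ in range(5):
        d=np.hypot(xx-c[0],yy-c[1]);w=np.clip(150-g,0,None)*(d<2.2);c=np.array([(w*xx).sum(),(w*yy).sum()])/w.sum()
    d=np.hypot(xx-c[0],yy-c[1]);m=(d>2.5)&(d<7.6)
    bg=np.median(g[d<8]);w=np.clip(bg-12-g,0,None)*m
    dx,dy=xx-c[0],yy-c[1]
    # iterate keep within 25deg of mean
    a=np.arctan2((w*dx).sum(),-(w*dy).sum())
    for _ in range(4):
        e=np.angle(np.exp(1j*(np.arctan2(dx,-dy)-a)));k=w*(abs(e)<.45);a=np.arctan2((k*dx).sum(),-(k*dy).sum())
    return c.round(2),np.degrees(a).round(2)
E
python3 - <<'E'
from h import *
for f in("top0","t14","w1_t","w2_t","w3_t"):print(f,needle(cv2.imread(f"pics/{f}.png")))
E
```

```text
top0 (array([220.83, 123.32]), np.float64(22.64))
t14 (array([220.82, 123.34]), np.float64(22.7))
w1_t (array([220.84, 123.48]), np.float64(69.03))
w2_t (array([221.06, 123.54]), np.float64(77.95))
w3_t (array([220.8, 123.5]), np.float64(67.33))
```

jog_arm([
  [[0,0,2.0],[0,-0.0014,0],0.0],
  [[0,0,4.0],[0.0,-0.0028,0],0.0],
  [[0,0,6.0],[0.0001,-0.0042,0],0.0],
  [[0,0,8.0],[0.0002,-0.0056,0],0.0],
  [[0,0,10.0],[0.0004,-0.007,0],0.0],
  [[0,0,12.0],[0.0006,-0.0084,0],0.0],
  [[0,0,14.0],[0.0009,-0.0098,0],0.0],
  [[0,0,16.0],[0.0012,-0.0111,0],0.0],
  [[0,0,18.0],[0.0015,-0.0125,0],0.0],
  [[0,0,20.0],[0.0019,-0.0138,0],0.0],
  [[0,0,22.0],[0.0024,-0.0151,0],0.0],
  [[0,0,23.5],[0.0028,-0.0162,0],0.0],
])

```text
t: 23.67
tool_pos: [0.564, -0.0094, 0.0475]
tool_rot: [-2.982, -0.985, 0.0]
contact_force: [2.5, 4.4, -11.4]
opening: 0.0111
```

jog_arm([
  [[0,0,0],[0,0,0],0.0],
  [[0,0,0],[0,0,0],0.0],
  [[0,0,0],[0,0,0],0.0],
  [[0,0,0],[0,0,0],0.0],
])

```text
t: 24.0
tool_pos: [0.5639, -0.0092, 0.0476]
tool_rot: [-2.98, -0.988, 0.001]
contact_force: [1.4, 5.8, -11.4]
opening: 0.011
```

```bash
python3 - <<'E'
from h import *
look("w4");o=ctrl.get_obs();d=o["tool_pos"][:2]-[.5953,.0165];print(np.degrees(np.arctan2(d[1],d[0]))%360)
print(needle(cv2.imread("pics/w4_t.png")))
E
```

```text
24.1 [ 0.5639 -0.0092  0.0476] 0.011 [  1.9   6.4 -12. ] 36.7
219.34278466785503
(array([220.86, 123.58]), np.float64(77.56))
```

View pics/w4.png

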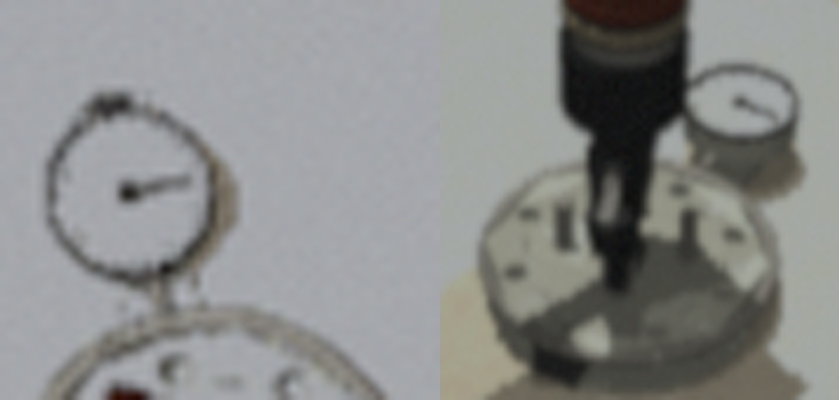

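jog_arm([
  [[0,0,0],[0,0,0],0.035],
  [[0,0,0],[0,0,0],0.035],
  [[0,0,0],[0,0,0],0.035],
  [[0,0,0],[0,0,-0.03],0.035],
  [[0,0,0],[0,0,-0.07],0.035],
  [[0,0,0],[0,0,-0.1],0.035],
  [[0,0,0],[0.0175,-0.248,-0.1],0.04],
  [[0,0,0],[0.0175,-0.248,-0.1],0.04],
  [[0,0,0],[0.0175,-0.248,-0.1],0.04],
  [[0,0,0],[0.0175,-0.248,-0.1],0.04],
  [[0,0,0],[0.0175,-0.248,-0.1],0.04],
  [[0,0,0],[0.0175,-0.248,-0.1],0.04],
])

```text
t: 25.1
tool_pos: [0.4302, 0.2004, 0.1503]
tool_rot: [2.982, 0.987, 0.006]
contact_force: [0.7, 0.8, -0.2]
opening: 0.0399
```

```bash
python3 - <<'E'
from h import *
s=snap("side");t=snap("top");cv2.imwrite("pics/w5_t.png",t);cv2.imwrite("pics/w5_s.png",s)
crop(t,195,95,265,205,7,"t17.png");crop(s,160,110,310,215,5,"s17.png");print(needle(t))
o=ctrl.get_obs();print(o["t"],o["tool_pos"])
E
```

```text
(array([221.03, 123.52]), np.float64(78.34))
25.2 [0.42864411 0.20270351 0.14995128]
```

View pics/t17.png

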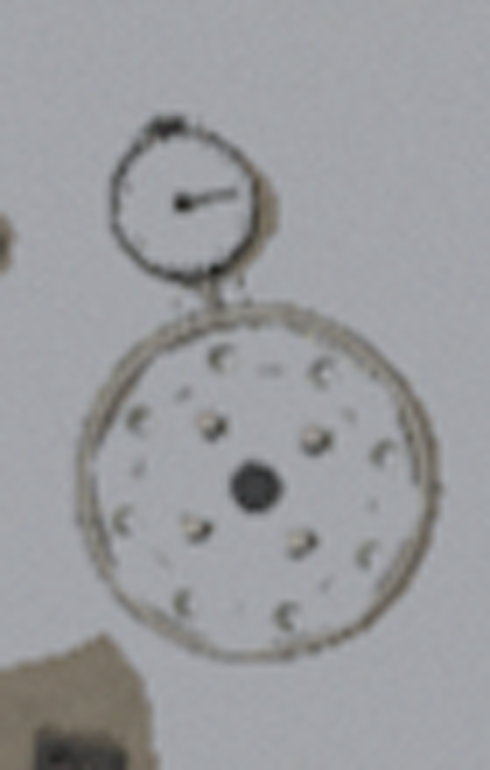

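View pics/s17.png

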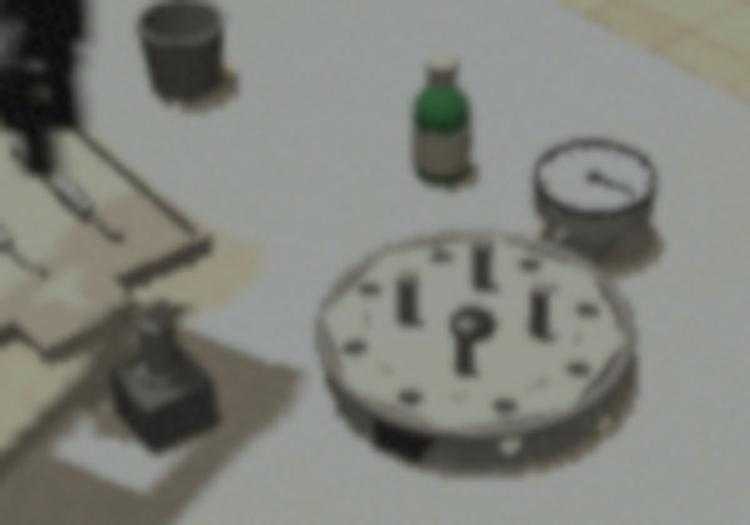

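```bash
python3 - <<'E'
from h import *
C=np.array([.5953,.0165])
f=lambda c:((c[0]+.5)/5-.5+160,(c[1]+.5)/5-.5+110)
for c in((376,430),(400,440),(430,447)):
    for z in(.012,.02):
        p=onz("side",*f(c),z);d=p[:2]-C;print(c,z,p.round(4),np.hypot(*d).round(4),(np.degrees(np.arctan2(d[1],d[0]))%360).round(1))
g=lambda c:((c[0]+.5)/7-.5+195,(c[1]+.5)/7-.5+95)
H=np.array([onz("top",*g(c),.036)[:2] for c in[(224,357),(324,370),(386,452),(370,553),(288,614),(186,601),(126,521),(142,420)]])
print(H.mean(0))
for h in H:
    d=h-H.mean(0);print(np.hypot(*d).round(4),np.degrees(np.arctan2(d[1],d[0])).round(1)%360)
t0=cv2.imread("pics/t14.png");t1=cv2.imread("pics/w5_t.png")
a=[cv2.resize(t[160:190,205:255],None,fx=12,fy=12,interpolation=cv2.INTER_NEAREST)[:,:390*1] for t in(t0,t1)]
a=[cv2.resize(t[162:195,212:262],None,fx=8,fy=12,interpolation=cv2.INTER_NEAREST) for t in(t0,t1)]
cv2.imwrite("pics/cmp.png",np.hstack(a))
E
```

```text
(376, 430) 0.012 [0.5072 0.0073 0.012 ] 0.0886 186.0
(376, 430) 0.02 [0.5014 0.0008 0.02  ] 0.0952 189.5
(400, 440) 0.012 [ 0.5115 -0.0088  0.012 ] 0.0876 196.8
(400, 440) 0.02 [ 0.5056 -0.0152  0.02  ] 0.0951 199.5
(430, 447) 0.012 [ 0.52   -0.0254  0.012 ] 0.0862 209.1
(430, 447) 0.02 [ 0.514  -0.0316  0.02  ] 0.0944 210.6
[0.59554866 0.01638565]
0.0726 15.0
0.0734 330.8
0.0732 285.7
0.0721 240.6
0.072 195.3
0.0732 150.1
0.073 106.3
0.0717 61.0
```

View pics/cmp.png

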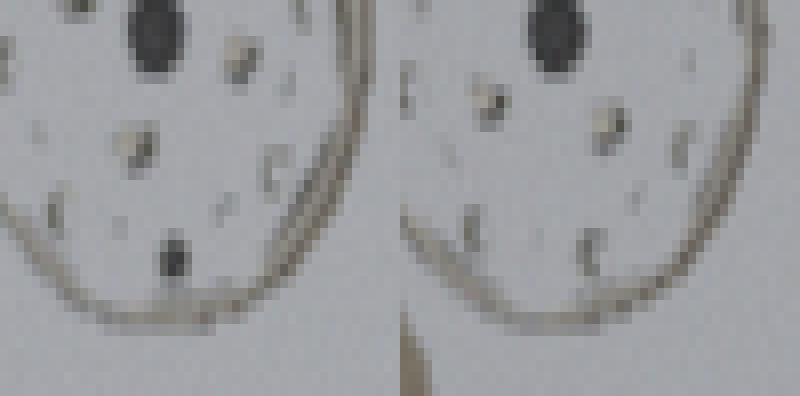

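```bash
python3 - <<'E'
from h import *
from scipy.optimize import least_squares
P=np.array([(.5552,.0248),(.5565,.0036),(.5639,-.0092),(.5765,-.0190)])
print(least_squares(lambda c:np.hypot(*(P-c).T)-.04,[.595,.0165]))
f=lambda c:((c[0]+.5)/5-.5+170,(c[1]+.5)/5-.5+130)
print(onz("side",*f((105,216)),.078), onz("top",(458+.5)/4-.5+90,(467+.5)/4-.5+90,.078))
s=cv2.imread("pics/s14f.png");t=cv2.imread("pics/t14.png");crop(s,175,165,215,205,15,"pinS.png");crop(t,192,192,222,222,15,"pinT.png")
E
```

```text
message: `gtol` termination condition is satisfied.
     success: True
      status: 1
         fun: [-4.615e-05  6.084e-05  5.371e-06 -3.661e-05]
           x: [ 5.943e-01  1.676e-02]
        cost: 3.59975821845496e-09
         jac: [[ 9.796e-01 -2.012e-01]
               [ 9.445e-01  3.285e-01]
               [ 7.608e-01  6.490e-01]
               [ 4.463e-01  8.949e-01]]
        grad: [ 4.319e-09 -2.368e-10]
  optimality: 4.31911055030987e-09
 active_mask: [ 0.000e+00  0.000e+00]
        nfev: 3
        njev: 3
[0.43315857 0.11308705 0.078     ] [0.43185352 0.11011733 0.078     ]
```

View pics/pinS.png

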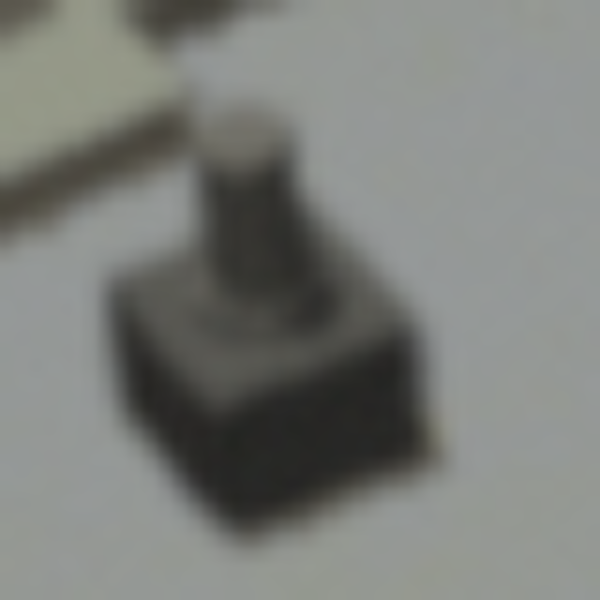

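View pics/pinT.png

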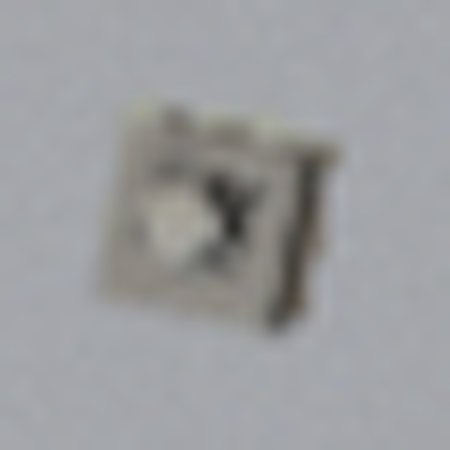

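```bash
python3 - <<'E'
from h import *
a=((245.5)/15-.5+175,137.5/15-.5+165);b=(182.5/15-.5+192,222.5/15-.5+192)
print(two(a,b),onz("side",*a,.078),onz("top",*b,.078))
goal([.4315,.111,.12],36.7);print(q6at([.4315,.111,.1],-14),q6at([.524,-.0026,.1],-14))
goal([.4315,.111,.12],-14)
print(ctrl.get_obs()["tool_pos"])
E
```

```text
(array([0.43234043, 0.11179372, 0.07599205]), np.float64(0.000853162149491373)) [0.43126711 0.10947073 0.078     ] [0.43197553 0.11181382 0.078     ]
turn [ 0.   -0.15  0.37] q6~ -0.36
turn [ 2.4000e-01  1.0000e-02 -1.7963e+02] q6~ -3.5
turn [ 2.4000e-01  1.0000e-02 -1.7963e+02] q6~ -3.5
shift [-0.0531  0.0749  0.0298] from [0.4286 0.2027 0.15  ] yaw now 37.07
([-5.95, 3.47, 0.33, -2.81, -5.95], 0.001) ([-6.19, 3.24, 0.1, -3.04, -6.19], 0.001)
turn [-0.06 -0.14 51.07] q6~ 0.53
turn [ 1.7000e-01 -8.0000e-02 -1.2893e+02] q6~ -2.61
turn [ 1.7000e-01 -8.0000e-02 -1.2893e+02] q6~ -2.61
shift [-0.0531  0.0749  0.0298] from [0.4286 0.2027 0.15  ] yaw now 37.07
[0.42864411 0.20270351 0.14995128]
```

jog_arm([
  [[0,0,-67.9],[-0.0534,0.0746,0],0.042],
  [[0,0,-67.9],[-0.0534,0.0746,0],0.042],
  [[0,0,-67.9],[-0.0534,0.0746,0.0],0.042],
  [[0,0,-67.9],[-0.0534,0.0746,0.03],0.042],
  [[0,0,-67.9],[-0.0534,0.0746,0.03],0.042],
  [[0,0,-67.9],[-0.0534,0.0746,0.03],0.042],
  [[0,0,-67.9],[-0.0534,0.0746,0.03],0.042],
  [[0,0,-67.9],[-0.0534,0.0746,0.03],0.042],
  [[0,0,-67.9],[-0.0534,0.0746,0.03],0.042],
  [[0,0,-67.9],[-0.0534,0.0746,0.04],0.042],
  [[0,0,-67.9],[-0.0534,0.0746,0.05],0.042],
  [[0,0,-67.9],[-0.0534,0.0746,0.05],0.042],
])

```text
t: 26.2
tool_pos: [0.4316, 0.1066, 0.0971]
tool_rot: [-1.925, -2.481, 0.003]
contact_force: [-0.4, -0.3, -0.3]
opening: 0.0418
```

```bash
python3 - <<'E'
from h import *
s=snap("side");t=snap("top");crop(s,150,120,230,210,7,"s18.png");crop(t,180,170,240,230,8,"t18.png");print(needle(t))
goal([.431,.111,.046],105)
E
```

```text
(array([221.03, 123.55]), np.float64(78.25))
turn [-0.04  0.01 -0.54] q6~ -1.76
turn [1.0000e-02 7.0000e-02 1.7946e+02] q6~ 1.38
turn [1.0000e-02 7.0000e-02 1.7946e+02] q6~ 1.38
shift [ 0.0042 -0.0001  0.0522] from [0.4322 0.107  0.0982] yaw now 104.46
```

View pics/s18.png

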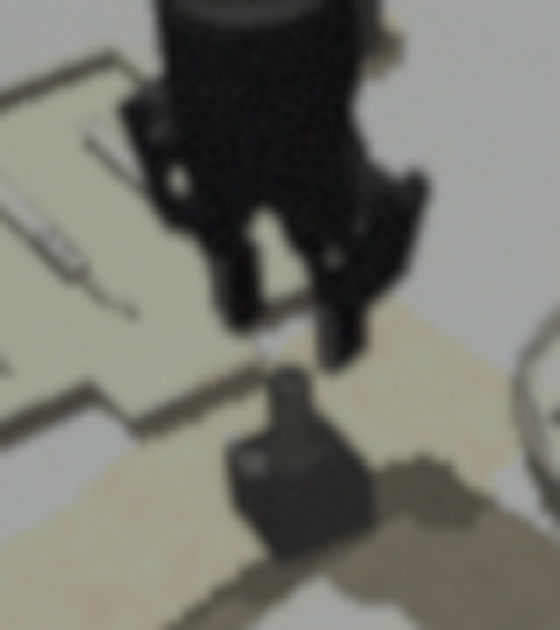

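jog_arm([
  [[0,0,-0.5],[0.004,0,0],0.042],
  [[0,0,-0.5],[0.004,0,0.02],0.042],
  [[0,0,-0.5],[0.004,0,0.04],0.042],
  [[0,0,-0.5],[0.004,0,0.052],0.042],
  [[0,0,-0.5],[0.004,0,0.052],0.042],
  [[0,0,-0.5],[0.004,0,0.052],0.042],
])

```text
t: 26.8
tool_pos: [0.431, 0.1114, 0.0464]
tool_rot: [-1.91, -2.493, 0.001]
contact_force: [0.0, 0.2, 1.2]
opening: 0.0422
```

jog_arm([
  [[0,0,0],[0,0,0],0.0],
  [[0,0,0],[0,0,0],0.0],
  [[0,0,0],[0,0,0],0.0],
  [[0,0,0],[0,0,0],0.0],
  [[0,0,0],[0,0,0],0.0],
  [[0,0,0],[0,0,0],0.0],
], squeeze=60)

```text
t: 27.3
tool_pos: [0.4323, 0.1121, 0.0481]
tool_rot: [1.91, 2.493, 0.004]
contact_force: [-1.4, 4.2, 6.3]
opening: 0.0182
```

```bash
python3 - <<'E'
from h import *
s=snap("side");t=snap("top");crop(s,150,120,230,210,7,"s19.png")
goal([.431,.111,.046],105);print(ctrl.get_obs()["contact_force"])
E
```

```text
turn [ 0.16 -0.06  0.09] q6~ -1.75
turn [ 1.0000e-01  2.5000e-01 -1.7991e+02] q6~ -4.89
turn [ 1.0000e-01  2.5000e-01 -1.7991e+02] q6~ -4.89
shift [-0.0007 -0.0016  0.0021] from [0.4323 0.1121 0.0481] yaw now 105.09
[-2.99970175  3.57184758  6.18085321]
```

View pics/s19.png

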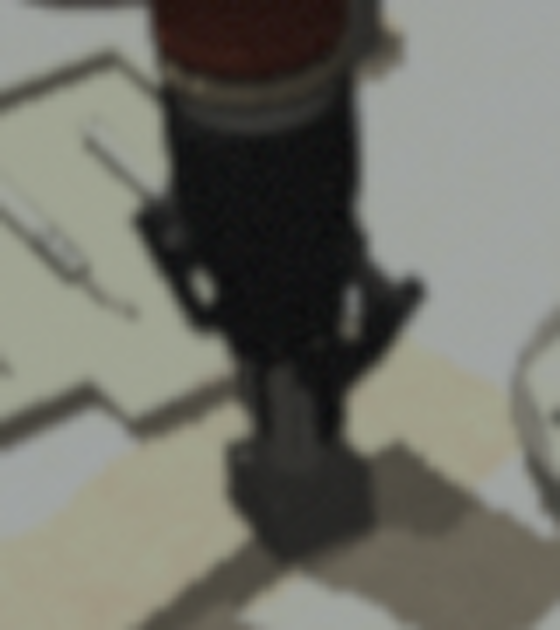

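jog_arm([
  [[0,0,0],[0,0,-0.02],0.0],
  [[0,0,0],[0,0,-0.04],0.0],
  [[0,0,0],[0,0,-0.06],0.0],
  [[0,0,0],[0,0,-0.08],0.0],
  [[0,0,0],[0,0,-0.08],0.0],
  [[0,0,0],[0,0,-0.08],0.0],
])

```text
t: 27.9
tool_pos: [0.4321, 0.1111, 0.1273]
tool_rot: [1.909, 2.492, 0.002]
contact_force: [-0.5, -0.8, -1.5]
opening: 0.0183
```

```bash
python3 - <<'E'
from h import *
s=snap("side");t=snap("top");crop(s,150,100,230,190,7,"s20.png")
goal([.5239,-.0026,.127],105)
E
```

```text
turn [-0.12 -0.    0.1 ] q6~ -1.75
turn [   0.     -0.19 -179.9 ] q6~ -4.89
turn [   0.     -0.19 -179.9 ] q6~ -4.89
shift [-0.1341  0.0608 -0.0023] from [0.4303 0.1111 0.1249] yaw now 105.1
```

View pics/s20.png

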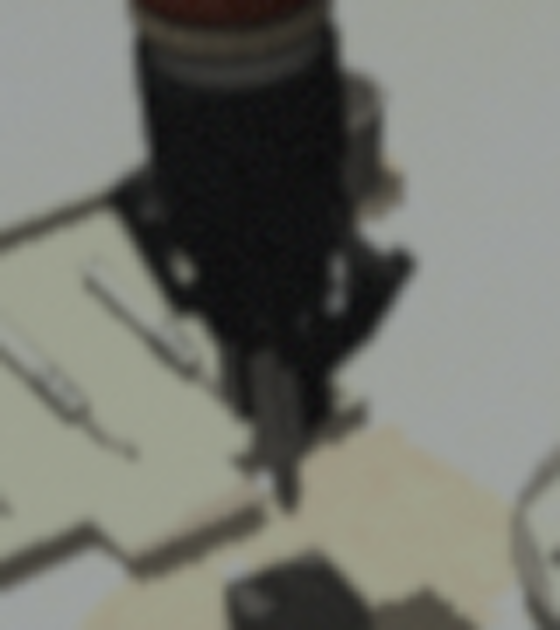

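```bash
python3 - <<'E'
from h import *
for z in(.078,.082):print(onz("side",190.6,171.7,z))
print(ctrl.get_obs()["tool_pos"])
E
```

```text
[0.43627773 0.11702797 0.078     ]
[0.43347562 0.11292889 0.082     ]
[0.43029578 0.11105249 0.12486375]
```

jog_arm([
  [[0,0,0],[-0.03,0.013,0],0.0],
  [[0,0,0],[-0.06,0.026,0],0.0],
  [[0,0,0],[-0.09,0.04,0],0.0],
  [[0,0,0],[-0.12,0.053,0],0.0],
  [[0,0,0],[-0.1345,0.059,0],0.0],
  [[0,0,0],[-0.1345,0.059,0],0.0],
  [[0,0,0],[-0.1345,0.059,0],0.0],
  [[0,0,0],[-0.1345,0.059,0],0.0],
])

```text
t: 28.67
tool_pos: [0.5218, -0.0023, 0.125]
tool_rot: [-1.908, -2.492, 0.002]
contact_force: [-0.2, -0.5, -1.3]
opening: 0.0185
```

```bash
python3 - <<'E'
from h import *
s=snap("side");t=snap("top");crop(s,180,110,300,210,6,"s21.png");crop(t,190,95,270,205,5,"t21.png");print(needle(t))
goal([.5239,-.0026,.127],105)
E
```

```text
(array([221.03, 123.53]), np.float64(78.68))
turn [-0.07 -0.05  0.18] q6~ -1.98
turn [ 7.0000e-02 -1.0000e-01 -1.7982e+02] q6~ -5.12
turn [ 7.0000e-02 -1.0000e-01 -1.7982e+02] q6~ -5.12
shift [-0.001   0.0016 -0.0013] from [ 0.5221 -0.002   0.1257] yaw now 105.18
```

View pics/s21.png

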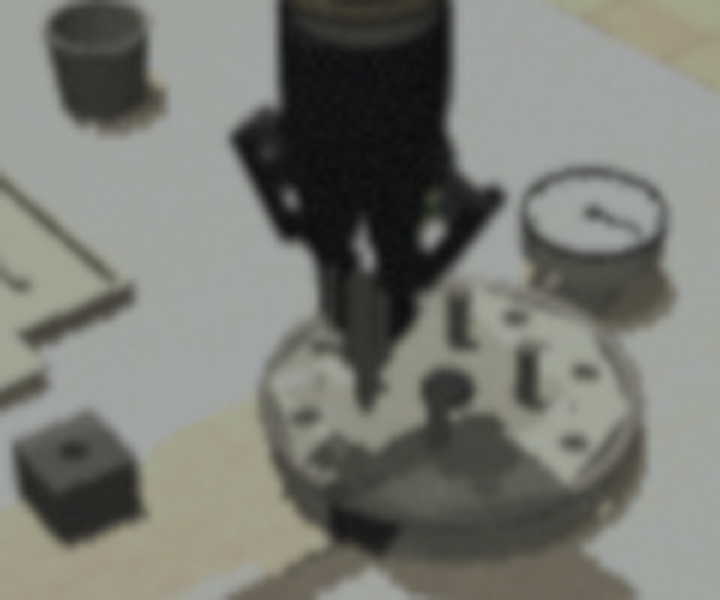

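View pics/t21.png

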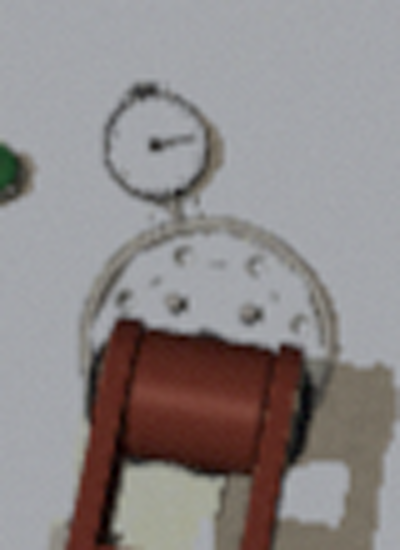

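```bash
python3 - <<'E'
from h import *
print(onz("side",191.9,184.6,.036))
f=lambda c:((c[0]+.5)/5-.5+160,(c[1]+.5)/5-.5+110)
# side-view holes in s17 around the wheel
for c in((411,397),(506,406),(356,347),(371,289),(578,369),(588,310),(530,265),(443,256)):
    p=onz("side",*f(c),.036);d=p[:2]-[.5943,.0168];print(p.round(4),np.hypot(*d).round(4),(np.degrees(np.arctan2(d[1],d[0]))%360).round(1))
E
```

```text
[0.43111076 0.11024712 0.036     ]
[ 0.5238 -0.0054  0.036 ] 0.0739 197.5
[ 0.5582 -0.0493  0.036 ] 0.0753 241.4
[0.531  0.0501 0.036 ] 0.0716 152.2
[0.575  0.0848 0.036 ] 0.0706 105.9
[ 0.6125 -0.0556  0.036 ] 0.0747 284.1
[ 0.6571 -0.0219  0.036 ] 0.0738 328.4
[0.6634 0.0337 0.036 ] 0.0711 13.8
[0.6302 0.0779 0.036 ] 0.0709 59.6
```

jog_arm([
  [[0,0,0],[-0.0013,0.0019,0.01],0.0],
  [[0,0,0],[-0.0013,0.0019,0.02],0.0],
  [[0,0,0],[-0.0013,0.0019,0.03],0.0],
  [[0,0,0],[-0.0013,0.0019,0.04],0.0],
  [[0,0,0],[-0.0013,0.0019,0.04],0.0],
  [[0,0,0],[-0.0013,0.0019,0.04],0.0],
  [[0,0,0],[-0.0013,0.0019,0.04],0.0],
])

```text
t: 29.35
tool_pos: [0.5254, -0.004, 0.0863]
tool_rot: [-1.91, -2.494, 0.0]
contact_force: [-0.4, 0.2, -0.4]
opening: 0.0185
```

```bash
python3 - <<'E'
from h import *
s=snap("side");t=snap("top");crop(s,210,140,270,200,11,"s22.png")
goal([.5243,-.0028,.048],105)
E
```

```text
turn [0.06 0.03 0.1 ] q6~ -1.98
turn [-4.000e-02  9.000e-02 -1.799e+02] q6~ -5.12
turn [-4.000e-02  9.000e-02 -1.799e+02] q6~ -5.12
shift [ 0.0017 -0.0013  0.039 ] from [ 0.5259 -0.0041  0.087 ] yaw now 105.1
```

View pics/s22.png

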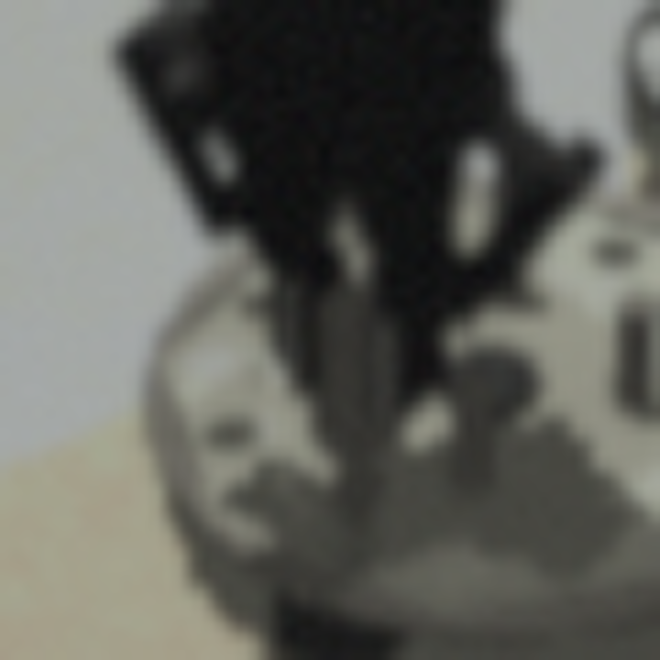

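jog_arm([
  [[0,0,0],[0.0015,-0.0012,0.0],0.0],
  [[0,0,0],[0.0015,-0.0012,0.0],0.0],
  [[0,0,0],[0.0015,-0.0012,0.003],0.0],
  [[0,0,0],[0.0015,-0.0012,0.006],0.0],
  [[0,0,0],[0.0015,-0.0012,0.009],0.0],
  [[0,0,0],[0.0015,-0.0012,0.012],0.0],
  [[0,0,0],[0.0015,-0.0012,0.012],0.0],
  [[0,0,0],[0.0015,-0.0012,0.012],0.0],
])

```text
t: 30.12
tool_pos: [0.5235, -0.0028, 0.0739]
tool_rot: [-1.91, -2.493, 0.001]
contact_force: [0.5, 0.0, -1.7]
opening: 0.0184
```

```bash
python3 - <<'E'
from h import *
o=ctrl.get_obs();print(o["tool_pos"],o["contact_force"],o["wrist_torque"])
E
```

```text
[ 0.52352889 -0.00278202  0.07388598] [ 0.47013961  0.02626836 -1.69328831] [ 0.0202773  -0.06827892  0.02479372]
```

jog_arm([
  [[0,0,0],[0,0,0.002],0.0],
  [[0,0,0],[0,0,0.004],0.0],
  [[0,0,0],[0,0,0.006],0.0],
  [[0,0,0],[0,0,0.008],0.0],
  [[0,0,0],[0,0,0.01],0.0],
  [[0,0,0],[0,0,0.01],0.0],
  [[0,0,0],[0,0,0.01],0.0],
])

```text
t: 30.7
tool_pos: [0.5238, -0.0028, 0.0642]
tool_rot: [-1.91, -2.494, 0.0]
contact_force: [0.8, 0.7, -1.1]
opening: 0.018
```

```bash
python3 - <<'E'
from h import *
o=ctrl.get_obs();print(o["tool_pos"],o["contact_force"],o["wrist_torque"],o["opening"])
t=snap("top");print(needle(t))
E
```

```text
[ 0.523798   -0.00281351  0.06422547] [ 0.80692708  0.65156867 -1.1124742 ] [ 0.05021734  0.00160888 -0.04292873] 0.017979362473584243
(array([221.03, 123.51]), np.float64(78.56))
```

In the bore, with no resistance. I continue to the seat.

jog_arm([
  [[0,0,0],[0,0,0.003],0.0],
  [[0,0,0],[0,0,0.006],0.0],
  [[0,0,0],[0,0,0.009],0.0],
  [[0,0,0],[0,0,0.012],0.0],
  [[0,0,0],[0,0,0.014],0.0],
  [[0,0,0],[0,0,0.016],0.0],
  [[0,0,0],[0,0,0.016],0.0],
  [[0,0,0],[0,0,0.016],0.0],
])

```text
t: 31.42
tool_pos: [0.524, -0.0028, 0.0483]
tool_rot: [1.91, 2.494, 0.0]
contact_force: [0.8, -0.1, -1.9]
opening: 0.0183
```

```bash
python3 - <<'E'
from h import *
o=ctrl.get_obs();print(o["tool_pos"],o["contact_force"],o["wrist_torque"],o["opening"])
s=snap("side");t=snap("top");print(needle(t));crop(s,210,140,270,200,11,"s23.png")
E
```

```text
[ 0.52395024 -0.00279967  0.04825788] [ 0.78343882 -0.1411424  -1.87967284] [ 0.05149231 -0.28707838 -0.01921879] 0.01829878965612821
(array([221.04, 123.53]), np.float64(78.69))
```

View pics/s23.png

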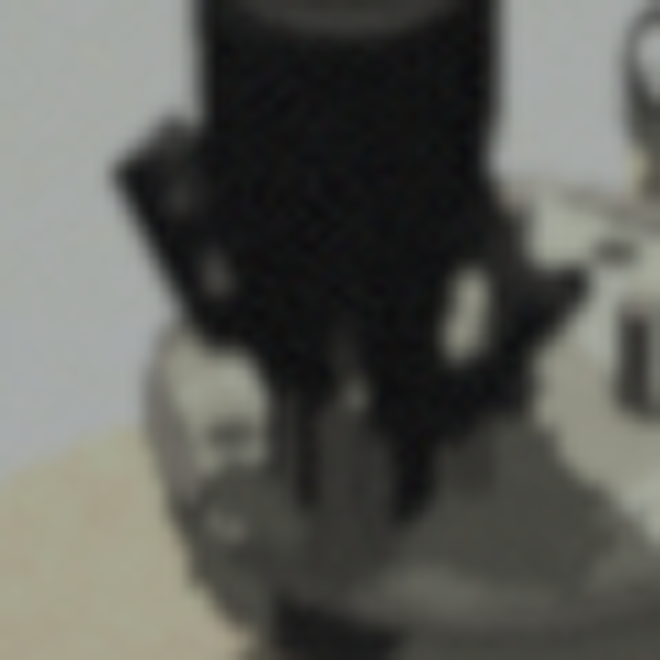

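jog_arm([
  [[0,0,0],[0,0,0.001],0.0],
  [[0,0,0],[0,0,0.002],0.0],
  [[0,0,0],[0,0,0.003],0.0],
  [[0,0,0],[0,0,0.003],0.0],
  [[0,0,0],[0,0,0.003],0.0],
  [[0,0,0],[0,0,0.003],0.0],
])

```text
t: 32.02
tool_pos: [0.5245, -0.0032, 0.048]
tool_rot: [1.909, 2.494, -0.001]
contact_force: [-5.5, 0.1, 12.9]
opening: 0.0189
```

jog_arm([
  [[0,0,0],[0,0,0.002],0.036],
  [[0,0,0],[0,0,0.0],0.036],
  [[0,0,0],[0,0,0.0],0.036],
  [[0,0,0],[0,0,0.0],0.036],
  [[0,0,0],[0,0,-0.03],0.036],
  [[0,0,0],[0,0,-0.07],0.036],
  [[0,0,0],[0,0,-0.11],0.036],
  [[0,0,0],[-0.05,-0.044,-0.13],0.036],
  [[0,0,0],[-0.1,-0.088,-0.13],0.036],
  [[0,0,0],[-0.15,-0.133,-0.13],0.036],
  [[0,0,0],[-0.2,-0.18,-0.13],0.036],
  [[0,0,0],[-0.2,-0.18,-0.13],0.036],
])

```text
t: 33.02
tool_pos: [0.4298, -0.1883, 0.1743]
tool_rot: [1.909, 2.494, -0.0]
contact_force: [0.9, -0.2, -0.5]
opening: 0.0359
```

```bash
python3 - <<'E'
from h import *
s=snap("side");t=snap("top");crop(s,90,100,310,220,3.6,"s24.png");crop(t,100,95,280,240,4,"t24.png");print(needle(t))
cv2.imwrite("pics/s24f.png",s)
E
```

```text
(array([221.03, 123.54]), np.float64(78.37))
```

View pics/s24.png

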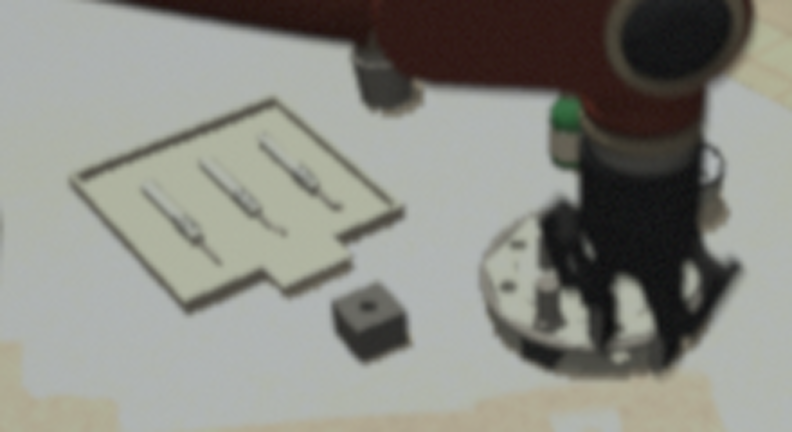

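View pics/t24.png

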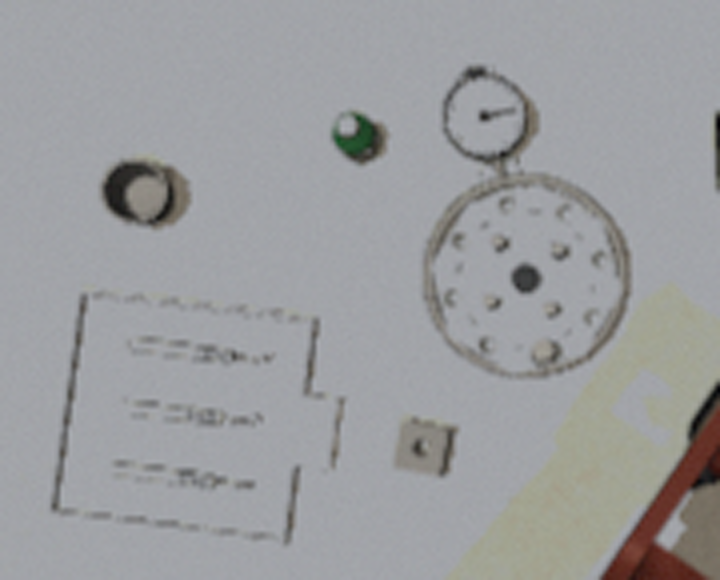

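View pics/s24f.png

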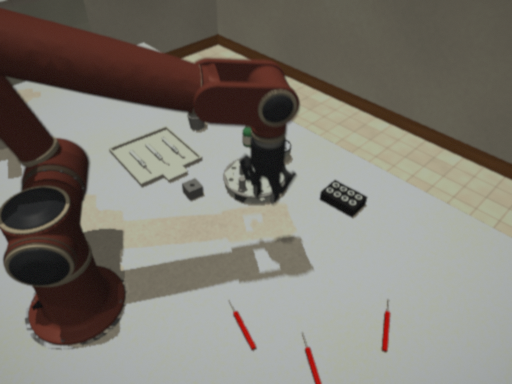

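jog_arm([
  [[0,0,0],[-0.17,-0.09,-0.06],0.036],
  [[0,0,0],[-0.17,-0.09,-0.06],0.036],
  [[0,0,0],[-0.17,-0.09,-0.06],0.036],
  [[0,0,0],[-0.17,-0.09,-0.06],0.036],
  [[0,0,0],[-0.17,-0.09,-0.06],0.036],
  [[0,0,0],[-0.17,-0.09,-0.06],0.036],
  [[0,0,0],[-0.17,-0.09,-0.06],0.036],
  [[0,0,0],[-0.17,-0.09,-0.06],0.036],
])

```text
t: 33.78
tool_pos: [0.3886, -0.3736, 0.2332]
tool_rot: [-1.909, -2.493, -0.002]
contact_force: [0.5, 0.0, -0.6]
opening: 0.0358
```

```bash
python3 - <<'E'
from h import *
s=snap("side");t=snap("top");crop(s,205,130,305,210,7,"s25.png");print(needle(t));cv2.imwrite("pics/t25.png",t)
E
```

```text
(array([221.06, 123.52]), np.float64(78.3))
```

View pics/s25.png

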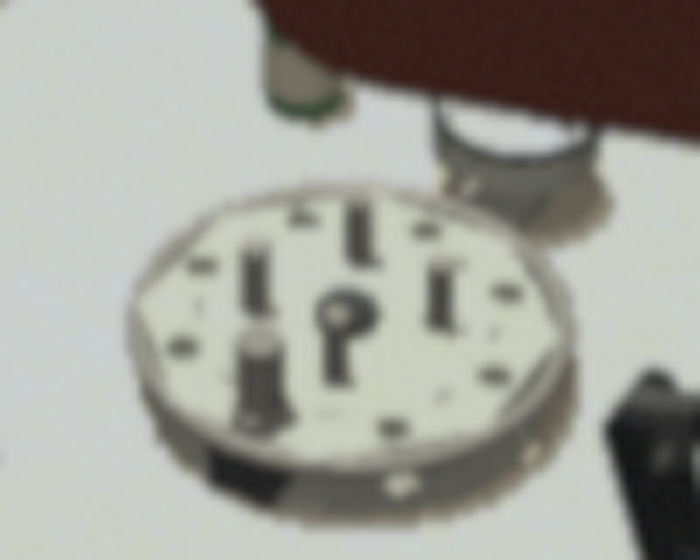

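View pics/t25.png

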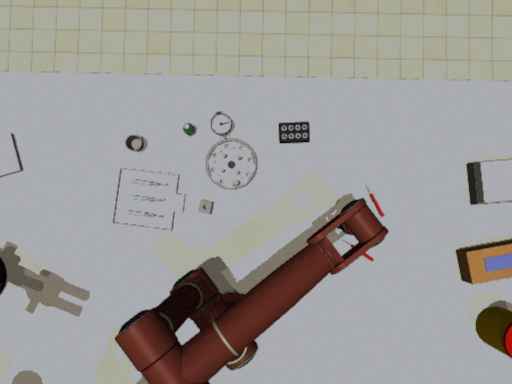

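```bash
python3 - <<'E'
from h import *
a=(262.5/7-.5+205,341.5/7-.5+130);b=((546+.5)/4-.5+100,(350+.5)/4-.5+95)
print(two(a,b))
print(job.finish_job())
E
```

```text
(array([ 0.52399016, -0.00622577,  0.07717661]), np.float64(0.0002031100209943317))
the job is handed in; nothing more can be done
None
```

The bench is ready. The three loose metal instruments are in the white tray, the wheel is stopped at its highest spot, and the lock pin is fully home. I handed the job in at about 34 s.

- **Instruments:** Only three metal instruments were on the bench. They lie flat and lengthwise about 60 mm apart, with their tips towards the lug. I left the three red look-alikes, the vial case, the bottle and the pot alone. My first closing of the jaws on the first instrument ended on top of it, with 6 N of contact. I regripped it lower and the rest went cleanly.
- **Wheel:** I led it by a post past the needle's peak and back. In degrees clockwise from image-up, the needle read 69.0 before the peak, 78 at it and 67.3 after it. I let it stand, then released it; the needle stayed at about 78.
- **Pin:** It slid through the wheel and into the bore without resistance. It stopped at tool height 48 mm, the same as when it sat in its rest, with 13 N of push.
- **Last checks:** The pin's top measured 77 mm high, against 78 mm expected. Its collar was on the wheel, the needle was still at its greatest reading (78.3), and the arm was clear of everything.
- **Disagreement:** Two checks differed by up to about 3°. The post angle read from the gripper was 2–3° more than the hole angle from the camera, which I put down to the post sitting off-centre in the pads. I used the camera value, and the pin going in freely confirmed it.

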